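# Put a batch of toffees away in the dry box

### The arm

A 6-joint arm with a two-finger parallel gripper is mounted at the origin on the work surface. World frame = base frame: x ahead of the robot, y to its left, z up, the work surface at z = 0. Lengths are in m, angles in rad, forces in N, time in s.
With the tool pointing down it reaches from about 0.25 to 0.8 m from the base axis. Payload 3.9 kg.
Tool frame: the origin (TCP) lies at the very end of the fingers, on their centre line; the grasp point (between the pads) lies 19 mm behind it (ctrl.pinch_z is the distance from the TCP to the grasp point, in m); z points along the fingers, x is the direction in which the jaws open and shut, and the axes are right-handed (so a half turn about z gives the same grasp; the last joint's range is limited). The gripper opens to 85 mm and grips with 20 to 120 N. Pads are 22 mm wide; open, the fingers measure 114 mm over their backs; the gripper's body (76 mm by 85 mm) begins 54 mm behind the grasp point. The pads swing forward as they close: fully open they stand 13 mm farther back than shut.
Start: joints at [-1.136, 0.26, -0.138, 1.173, 0, 1.571], TCP at [0.221, -0.476, 0.21] pointing down, gripper open.
Joint ranges: [-2.78, 2.78], [-0.83, 1.72], [-1.28, 1.37], [-1.9, 2.12], [-1.57, 1.48], [-3.14, 3.14]. Speed limits (rad/s): [2.57, 2.57, 3.14, 3.14, 3.14, 3.14].

### API

Orientations are given as a unit quaternion [x, y, z, w].
In Python, from workcell import ctrl, cams, order, cut_out, mark_of gives the robot as it stands. The module is installed in compiled form; this text tells all that it offers.
- The arm moves only by the shell command python3 -m creep 'ROWS' [OPENING]. ROWS is JSON, a list of rows, each a list of 2 entries, a list of its own where there are three numbers: the shift along the world's x, y, z in m, then the turn about the world's z in degrees. A call has 1 to 12 rows; each row is the pose to reach, as a shift and turn from the pose commanded when the call began; what a row does not reach only later rows make up. A row lasts 1/8 s, in which the tool goes at most 62.5 mm and 10.7 degrees, less where a joint would pass 70% of its speed; a pose out of reach is approached as far as the arm can. A call with a gripper value outside its range is refused whole. OPENING is the opening, from -1 (shut) to 1 (fully open), set as the call begins (- or left out, the last holds). The fingers move at their own pace and stop on an object; the grip force is fixed at half the most. Time passes only in rows, so rows that repeat a pose let the fingers close. It gives the time, the measured TCP pose, the force and the opening at its end, in the units of the state.
- ctrl.get_obs(): the state, without advancing time (a new reading comes with each control period).
- cams.read_camera(name): name is "scene" or "top"; returns (picture, depth): 384x512x3 uint8, red, green, blue; 384x512 float32, m along the optical axis (not along the pixel's ray), 0 where there is no reading.
- cams.get_calibration(name): a dict with "mtx" (3x3 intrinsics, pixels), "dist" ([k1, k2, p1, p2, k3] as OpenCV has them; the pictures are not rectified), "R" (3x3) and "t" (3): a world point X has camera coordinates R X + t. Camera axes: x right, y down, z forward; pixel columns grow to the right and rows downward; lengths in m; the calibration is good to about 2 mm. A picture is of the moment at which its call begins. get_calibration takes no time and is no camera call.
- order.job_done(): hands the job in, once; it reports no verdict.
Trained networks look in the newest picture that a camera, given by its name, has taken for a name from the list of things; names that differ only in an ending like _2 or _b are one class to them, and where a whole thing is asked for, a point or a joint stands for the part that bears it (a point fixed in the world has none). Each returns a list of dicts, best first, with "confidence" (0 to 1); they miss things now and then, are a little off and sometimes report something else, mostly with a low value. They report only what shows in the picture. A call takes as long as a camera call. They do not tell look-alikes from the thing itself.
- cut_out(camera, name): "mask" (384x512 bool, what is visible of it).
- mark_of(camera, name): "position" ([x, y, z] in m, in world coordinates, good to about 4 mm: a listed point, or the origin of a listed thing).
The state is a dict: "t": time; "joint_positions": joint angles; "qvel": joint speeds; "joint_torque": joint torques, N m; "tool_pos": TCP position; "ee_rot": TCP orientation; "wrist_force": force on the tool from outside, world axes, zero at the start; "torque": the same for the moment, N m; "finger_gap": opening from 0.0 (shut) to 1.0 (fully open).
Only numpy, scipy, OpenCV 4.12 (cv2) and the standard library are available. Lean on these libraries where they do the work, as an engineer would, in place of code of your own. Each camera call takes 0.05 s, during which the arm holds its last target.

### The job

Lift the cover off the steel storage box's pins and lay it flat on the black rubber mat, then move every toffee from the heap on the white board into the box, spread evenly over its whole floor in one layer with a finger's width of space around each, and only then seat the cover flat back on its pins. Also slide the desiccant cassette fully home, nose first, into the slot in the side of the box (at any time), and leave the other things on the table where they are.

Things in the scene. Friction and masses are not known exactly. Their poses are not given: they have to be found in the camera images.
- box: Fixed stainless storage box, outer 212 (its x) x 148 (its y) mm, open on top. Origin: middle of its footprint, on the table. Inner floor 18 mm above the table, 180 (x) x 136 (y) mm; rim 48 mm above the table. Two upright brass pins, 8 mm thick, 14 mm tall with tapered tips, stand on the rim at x = +98 and -98 mm, y = 0. The cassette's slot is in its -y side
- slot (a point): Mouth of the cassette's slot, at table level in the box's -y side, at x = +20, y = -74 mm in the box frame, axes as the box's. The slot is 64 mm wide (x), 12 mm high and runs 70 mm along the box's +y to a stop
- cover: Loose aluminium plate, 224 (x) x 148 (y) x 6 mm, 0.3 kg, with two 13 mm square holes at x = +98 and -98 mm, y = 0. A black grip bar 70 (x) x 16 (y) x 28 mm tall stands on the middle of its top. Origin: middle of its underside, z up. At the start it lies on the box rim (underside 48 mm above the table), pins through its holes; it fits either way round
- cassette: Desiccant cassette lying on the table: white slab 60 (x) x 110 (y) x 8 mm, last 10 mm of its +y end (nose) 50 mm wide, 0.12 kg. Grey grip rib 12 (x) x 32 (y) mm, 26 mm tall, on top, centred at y = -37 mm. Origin: middle of slab's underside. It slides flat on the table, nose first, into the slot; fully home its origin is at x = +20, y = -59 mm in the box frame, and 40 mm with the rib stay outside
- mat: Fixed black rubber mat, 260 (x) x 180 (y) x 2 mm, where the cover is laid down. Origin: middle of its underside
- board: Fixed white plastic board, 135 x 135 x 8 mm, with the heap of toffees on it. Origin: middle of its underside
- toffee1: Dark brown toffee block, 32 (x) x 26 (y) x 22 (z) mm, 25 g. Origin: its centre
- toffee2: Dark brown toffee block, 32 (x) x 26 (y) x 22 (z) mm, 25 g. Origin: its centre
- toffee3: Dark brown toffee block, 32 (x) x 26 (y) x 22 (z) mm, 25 g. Origin: its centre; at the start it lies on top of two others
- toffee4: Dark brown toffee block, 32 (x) x 26 (y) x 22 (z) mm, 25 g. Origin: its centre; may be absent
- toffee5: Dark brown toffee block, 32 (x) x 26 (y) x 22 (z) mm, 25 g. Origin: its centre; may be absent
- toffee6: Dark brown toffee block, 32 (x) x 26 (y) x 22 (z) mm, 25 g. Origin: its centre; may be absent
- jar: Bystander: glass jar with steel lid, 110 mm tall, 72 mm across. Origin: on its underside
- bowl: Bystander: steel bowl, 120 mm across, 50 mm tall. Origin: on its underside
- tape: Bystander: clear ring of tape lying flat, 90 mm across, 24 mm tall. Origin: on its underside
- scraper: Bystander: spatula lying on the table
- cup: Bystander: small white cup, 54 mm across, 45 mm tall. Origin: on its underside
Mind the look-alikes: they are no part of the job. Leave any green look-alike of the cassette alone. Leave any orange look-alike of the toffee6 alone.

How it is judged:
On the way, in this order (a step that is already met when the one before it is completed fails the run):
1. the cover lies flat on the mat (horizontal distance between cover and mat below 0.07 m and height (world z) of cover below 0.012 m and angle between cover's own z axis and vertical below 0.06 rad and linear speed of cover below 0.03 m/s and contact force between the fingers and cover below 0.5 N), for 0.2 s.
2. all toffees lie spread on the box floor in one layer (x of toffee1 in the frame of box between -0.09 and 0.09 m and y of toffee1 in the frame of box between -0.068 and 0.068 m and z of toffee1 in the frame of box between 0.02 and 0.042 m and x of toffee2 in the frame of box between -0.09 and 0.09 m and y of toffee2 in the frame of box between -0.068 and 0.068 m and z of toffee2 in the frame of box between 0.02 and 0.042 m and x of toffee3 in the frame of box between -0.09 and 0.09 m and y of toffee3 in the frame of box between -0.068 and 0.068 m and z of toffee3 in the frame of box between 0.02 and 0.042 m and x of toffee4 in the frame of box between -0.09 and 0.09 m and y of toffee4 in the frame of box between -0.068 and 0.068 m and z of toffee4 in the frame of box between 0.02 and 0.042 m and x of toffee5 in the frame of box between -0.09 and 0.09 m and y of toffee5 in the frame of box between -0.068 and 0.068 m and z of toffee5 in the frame of box between 0.02 and 0.042 m and x of toffee6 in the frame of box between -0.09 and 0.09 m and y of toffee6 in the frame of box between -0.068 and 0.068 m and z of toffee6 in the frame of box between 0.02 and 0.042 m and distance between toffee1 and toffee2 above 0.042 m and distance between each of toffee1, toffee2 and toffee3 above 0.042 m and distance between each of toffee1, toffee2, toffee3 and toffee4 above 0.042 m and distance between each of toffee1, toffee2, toffee3, toffee4 and toffee5 above 0.042 m and distance between each of toffee1, toffee2, toffee3, toffee4, toffee5 and toffee6 above 0.042 m and x of any of toffee1, toffee2, toffee3, toffee4, toffee5, toffee6 in the frame of box above 0.015 m and x of any of toffee1, toffee2, toffee3, toffee4, toffee5, toffee6 in the frame of box below -0.015 m and y of any of toffee1, toffee2, toffee3, toffee4, toffee5, toffee6 in the frame of box above 0.015 m and y of any of toffee1, toffee2, toffee3, toffee4, toffee5, toffee6 in the frame of box below -0.015 m), for 0.2 s.
3. the cover is seated flat on the rim with the pins through its holes (horizontal distance between cover and box below 0.006 m and z of cover in the frame of box between 0.044 and 0.0515 m and angle between the x axis of cover and the x axis of box, either way round below 0.05 rad and angle between cover's own z axis and vertical below 0.04 rad), for 0.2 s.
At the end, for the whole second after the job is handed in: Toffees in one layer on the box floor, centres over 42 mm apart, some over 15 mm from its middle to each of its four sides; cassette within 5 mm of fully home (0.12 rad); cover flat on the rim, pins through its holes (within 6 mm, 0.05 rad); all at rest (all of step 2 and all of step 3 and y of cassette in the frame of box above -0.064 m and x of cassette in the frame of box between 0.013 and 0.027 m and z of cassette in the frame of box below 0.008 m and angle between the y axis of cassette and the y axis of box, either way round below 0.12 rad and linear speed of each of toffee1, toffee2, toffee3, toffee4, toffee5, toffee6, cover, cassette below 0.02 m/s); the robot touches nothing.
It fails at once if a bystander is moved more than 50 mm (distance of any of jar, bowl, tape, scraper, cup from where it was at the start of the episode above 0.05 m).
Of toffee4, toffee5, toffee6 only 1 to 3 are there at a start; the rules pass over those that are not, and their reading is None.
At some moment in a run one of toffee1, toffee2, toffee3, toffee4, toffee5, toffee6, cassette may be knocked a few centimetres aside while the robot is not near it.
Once in a run the grip may slacken for a moment while it holds something.
It also fails if it takes over 210 s, if anything falls off the work surface, if the arm or the gripper's body presses on something with over 40 N, if the wrist force passes 120 N, or if a joint passes its speed limit or range.

## Working session

There is one attempt and no reset: what is moved stays moved. The work goes in short steps, Python scripts to look and compute and a shell command to move; the robot and the scene stay as the last step left them, time stands still between calls to the robot, and variables do not carry over. Pictures are saved under pics/ and viewed, and the job is handed in when it is done.

```bash
mkdir -p pics; ls; cat > h.py <<'E'
import numpy as np, cv2
from workcell import ctrl, cams, order, cut_out, mark_of
def shot(cam,name):
    p,d=cams.read_camera(cam); cv2.imwrite(f'pics/{name}.png',cv2.cvtColor(p,cv2.COLOR_RGB2BGR)); return p,d
def cloud(cam,d):
    c=cams.get_calibration(cam); K=np.array(c['mtx']);D=np.array(c['dist']);R=np.array(c['R']);t=np.array(c['t'])
    v,u=np.mgrid[0:384,0:512]
    pts=np.stack([u,v],-1).reshape(-1,1,2).astype(np.float64)
    n=cv2.undistortPoints(pts,K,D).reshape(384,512,2)
    X=np.dstack([n[...,0]*d,n[...,1]*d,d]).astype(float)
    W=(X-t)@R
    W[d<=0]=np.nan
    return W
def proj(cam,P):
    c=cams.get_calibration(cam)
    R=np.array(c['R']);t=np.array(c['t'])
    return cv2.projectPoints(np.array(P,float).reshape(-1,3),cv2.Rodrigues(R)[0],t,np.array(c['mtx']),np.array(c['dist']))[0].reshape(-1,2)
E
python3 - <<'E'
from h import *
o=ctrl.get_obs(); print({k:np.round(v,3) for k,v in o.items()}, ctrl.pinch_z)
for c in ('top','scene'):
    p,d=shot(c,c+'0'); W=cloud(c,d); np.save(c+'0.npy',W)
    k=cams.get_calibration(c); print(c,-np.array(k['R']).T@np.array(k['t']))
E
```

```text
pics
{'t': np.float64(0.0), 'joint_positions': array([-1.136,  0.261, -0.139,  1.173, -0.   ,  1.571]), 'qvel': array([ 0.001,  0.001, -0.002, -0.   ,  0.   , -0.001]), 'joint_torque': array([-0.0000e+00, -4.0568e+01,  2.5392e+01,  1.9000e-02, -0.0000e+00,
       -0.0000e+00]), 'tool_pos': array([ 0.221, -0.476,  0.209]), 'ee_rot': array([ 0.843, -0.538, -0.001, -0.001]), 'wrist_force': array([-0.983,  0.531, -0.145]), 'torque': array([ 0.016, -0.003, -0.007]), 'finger_gap': np.float64(1.0)} 0.0187
top [ 0.34117558 -0.04055029  1.07604282]
scene [ 0.78292636 -0.62276115  0.68178077]
```

View pics/top0.png

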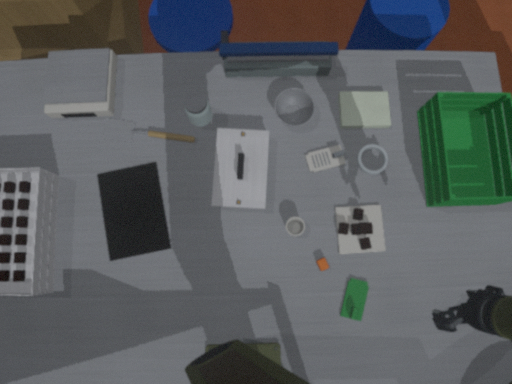

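View pics/scene0.png

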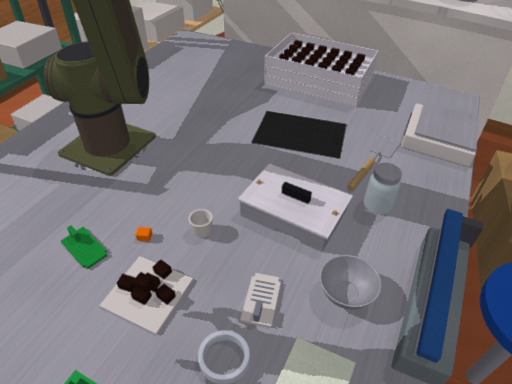

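The top view shows the covered box at (242,168), mat at (134,211), board with 5–6 toffees at (360,229), white cassette at (325,159), green look-alike at (354,299) and orange look-alike at (322,265). The scene view agrees. Next I'll measure and enlarge the crops.

```bash
cat > m.py <<'E'
from h import *
p,d=shot('top','top1'); W=cloud('top',d)
p2,d2=shot('scene','scene1'); W2=cloud('scene',d2)
np.save('top1.npy',W);np.save('scene1.npy',W2)
for n in ['box','cover','mat','board','cassette','slot','toffee1','toffee6','jar','bowl','tape','scraper','cup']:
    for c in ('top','scene'):
        print(n,c,[(np.round(r['position'],3).tolist(),round(r['confidence'],2)) for r in mark_of(c,n)])
cv2.imwrite('pics/crop_toff.png',cv2.cvtColor(np.hstack([cv2.resize(p[195:265,320:400],(400,350),interpolation=cv2.INTER_CUBIC),cv2.resize(p2[250:335,95:200],(400,350),interpolation=cv2.INTER_CUBIC)]),cv2.COLOR_RGB2BGR))
cv2.imwrite('pics/crop_cas.png',cv2.cvtColor(np.hstack([cv2.resize(p[130:190,290:360],(400,350),interpolation=cv2.INTER_CUBIC),cv2.resize(p2[265:335,230:300],(400,400),interpolation=cv2.INTER_CUBIC)[:350]]),cv2.COLOR_RGB2BGR))
E
python3 m.py
```

```text
box top [([0.448, -0.333, 0.02], 0.65), ([0.711, 0.268, -0.003], 0.41)]
box scene [([0.586, -0.003, 0.002], 0.71), ([0.41, -0.323, 0.023], 0.49)]
cover top [([0.591, -0.006, 0.048], 0.87), ([0.411, -0.328, 0.013], 0.66)]
cover scene [([0.588, -0.006, 0.05], 0.59)]
mat top [([0.482, 0.309, 0.001], 0.93)]
mat scene [([0.48, 0.311, -0.001], 0.75)]
board top [([0.41, -0.346, 0.002], 0.84)]
board scene [([0.409, -0.345, 0.004], 0.65), ([0.415, -0.362, 0.019], 0.6)]
cassette top [([0.619, -0.252, -0.001], 0.95), ([0.213, -0.318, 0.002], 0.83)]
cassette scene [([0.211, -0.318, 0.001], 0.82), ([0.588, -0.004, -0.0], 0.2)]
slot top []
slot scene [([0.602, -0.076, 0.004], 0.72), ([0.409, -0.325, 0.021], 0.34)]
toffee1 top [([0.45, -0.335, 0.019], 0.62), ([0.312, -0.223, 0.011], 0.57), ([0.367, -0.349, 0.016], 0.43), ([0.408, -0.329, 0.017], 0.42), ([0.414, -0.347, 0.043], 0.42), ([0.414, -0.292, 0.017], 0.4)]
toffee1 scene [([0.414, -0.356, 0.019], 0.81), ([0.453, -0.334, 0.018], 0.78), ([0.41, -0.293, 0.017], 0.59), ([0.408, -0.326, 0.022], 0.54), ([0.37, -0.349, 0.023], 0.52), ([0.311, -0.22
[... 466 characters left out ...]
0.229, 0.012], 0.5), ([0.411, -0.343, 0.044], 0.49), ([0.59, -0.009, 0.048], 0.21)]
jar top [([0.763, 0.119, -0.003], 0.84), ([0.484, 0.31, 0.0], 0.46)]
jar scene [([0.762, 0.116, 0.001], 0.7), ([0.604, -0.079, 0.001], 0.56), ([0.615, -0.389, -0.002], 0.4)]
bowl top [([0.769, -0.162, -0.003], 0.81)]
bowl scene [([0.766, -0.165, 0.002], 0.9), ([0.62, -0.254, 0.002], 0.26)]
tape top [([0.607, -0.386, -0.0], 0.92)]
tape scene [([0.619, -0.392, -0.002], 0.64)]
scraper top [([0.712, 0.271, -0.001], 0.67), ([0.591, -0.004, 0.046], 0.61)]
scraper scene [([0.714, 0.274, 0.001], 0.69)]
cup top [([0.448, -0.334, 0.021], 0.57), ([0.424, -0.154, 0.002], 0.53)]
cup scene [([0.416, -0.152, -0.001], 0.59)]
```

View pics/crop_toff.png

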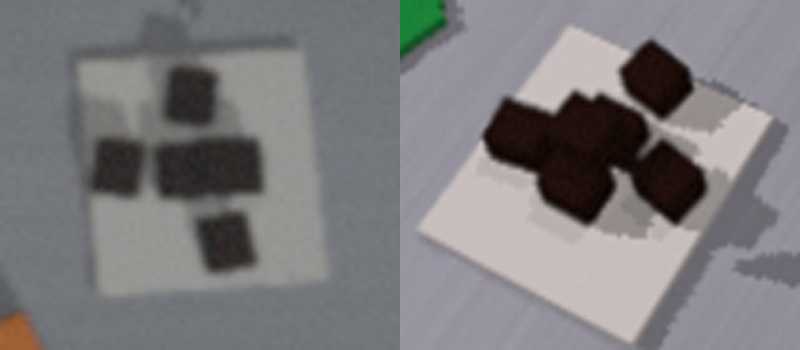

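View pics/crop_cas.png

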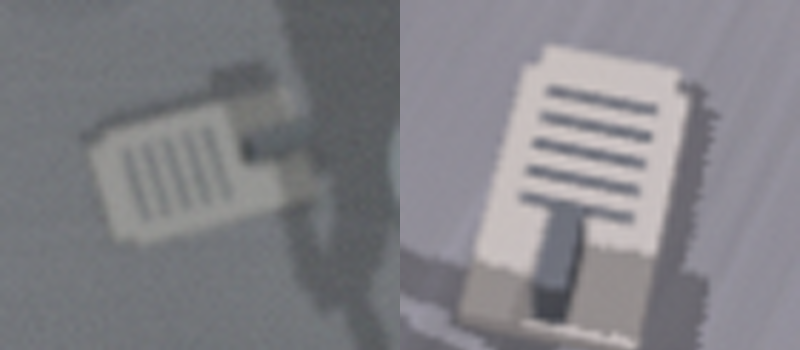

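```bash
cat > fit.py <<'E'
from h import *
W=np.load('top1.npy'); W2=np.load('scene1.npy')
def rect(P,lab):
    r=cv2.minAreaRect(P[:,:2].astype(np.float32)); print(lab,len(P),np.round(r[0],4),np.round(r[1],4),'ang',round(r[2],1),'zmed',np.round(np.median(P[:,2]),4))
def sel(W,c,r,z0,z1):
    P=W.reshape(-1,3); m=(np.hypot(P[:,0]-c[0],P[:,1]-c[1])<r)&(P[:,2]>z0)&(P[:,2]<z1); return P[m]
for V,n in((W,'top'),(W2,'scene')):
    rect(sel(V,(.59,-.006),.14,.048,.060),'cover '+n)
    rect(sel(V,(.59,-.006),.06,.068,.095),'bar '+n)
    rect(sel(V,(.619,-.252),.08,.004,.015),'cassette '+n)
    rect(sel(V,(.619,-.252),.08,.018,.035),'rib '+n)
    rect(sel(V,(.41,-.346),.12,.004,.015),'board '+n)
P,_=cv2.imread('pics/top1.png'),0
m=(P.max(2)<40); Z=W[m&(np.abs(W[...,0]-.48)<.16)&(np.abs(W[...,1]-.31)<.13)]; rect(Z,'mat')
for cam in('top','scene'):
    V=np.load(cam+'1.npy')
    for n in('cover','cassette','mat'):
        for r in cut_out(cam,n)[:2]:
            Q=V[r['mask']];Q=Q[~np.isnan(Q[:,0])]; rect(Q,f"mask {cam} {n} {r['confidence']:.2f}")
    for r in cut_out(cam,'toffee1'):
        Q=V[r['mask']];Q=Q[~np.isnan(Q[:,0])]; 
        zt=np.percentile(Q[:,2],85); Q=Q[np.abs(Q[:,2]-zt)<.006]; rect(Q,f"toff {cam} {r['confidence']:.2f}")
E
python3 fit.py
```

```text
cover top 3889 [ 0.5877 -0.0034] [0.1484 0.2231] ang 85.5 zmed 0.0533
bar top 154 [ 0.5883 -0.0037] [0.0159 0.0705] ang 84.8 zmed 0.081
cassette top 608 [ 0.6119 -0.2597] [0.0893 0.1399] ang 4.5 zmed 0.0071
rib top 48 [ 0.6266 -0.2869] [0.0126 0.0306] ang 16.3 zmed 0.0311
board top 1515 [ 0.4246 -0.3412] [0.2173 0.2031] ang 88.0 zmed 0.0072
cover scene 4186 [ 0.5863 -0.0057] [0.1531 0.2257] ang 85.3 zmed 0.0536
bar scene 269 [ 0.5865 -0.0073] [0.02   0.0703] ang 84.2 zmed 0.0803
cassette scene 1381 [ 0.6086 -0.2555] [0.0816 0.1126] ang 13.7 zmed 0.0081
rib scene 121 [ 0.6279 -0.2891] [0.0119 0.032 ] ang 13.3 zmed 0.0329
board scene 2762 [ 0.4023 -0.3328] [0.153  0.1829] ang 0.4 zmed 0.0081
mat 4056 [0.4795 0.3122] [0.2505 0.173 ] ang 10.3 zmed 0.0014
mask top cover 0.89 4073 [ 0.5962 -0.0018] [0.1573 0.2409] ang 86.4 zmed 0.0533
mask top cassette 0.96 725 [ 0.6225 -0.2521] [0.0671 0.1114] ang 10.5 zmed 0.0071
mask top cassette 0.79 847 [ 0.2134 -0.3148] [0.0611 0.1115] ang 73.2 zmed 0.0073
mask top mat 0.67 5310 [0.48   0.3136] [0.2612 0.1817] ang 10.0 zmed 0.0014
toff top 0.57 103 [
[... 634 characters left out ...]
med 0.008
mask scene cassette 0.73 1147 [ 0.2068 -0.3145] [0.0633 0.1283] ang 72.1 zmed 0.0085
mask scene cassette 0.62 1579 [ 0.6171 -0.2499] [0.0628 0.1194] ang 13.8 zmed 0.0082
mask scene mat 0.84 2998 [0.4793 0.3114] [0.2613 0.1862] ang 11.1 zmed 0.0022
toff scene 0.86 199 [ 0.41   -0.3447] [0.0258 0.0328] ang 86.5 zmed 0.0519
toff scene 0.78 148 [ 0.4111 -0.3619] [0.0316 0.0236] ang 5.5 zmed 0.0298
toff scene 0.75 176 [ 0.3733 -0.3518] [0.0423 0.0271] ang 3.4 zmed 0.0301
toff scene 0.71 172 [ 0.4521 -0.3374] [0.0238 0.03  ] ang 82.6 zmed 0.03
toff scene 0.69 178 [ 0.4115 -0.2927] [0.0264 0.0341] ang 79.4 zmed 0.03
toff scene 0.21 295 [ 0.5824 -0.0476] [0.2135 0.081 ] ang 0.6 zmed 0.0421
```

Six toffees are on the board: five low ones and one on top, with the top one and the two beneath it confirmed by depth at z≈0.051. The candidates for each look-alike:

- **Cassette:** the white slab at top (325,159) against the green one at (354,299). The white one with the grey rib fits the description, and the crop confirms it.
- **Toffee:** the orange block at (322,265) is the decoy.

The cover's grip bar is at about (0.587, -0.005) with yaw about -5°. I'll go there first.

```bash
python3 -m creep '[[[0.18,0.24,0],60],[[0.366,0.471,0],110],[[0.366,0.471,0],110],[[0.366,0.471,0],110],[[0.366,0.471,0],110],[[0.366,0.471,0],110],[[0.366,0.471,0],110],[[0.366,0.471,0],110],[[0.366,0.471,0],110],[[0.366,0.471,0],110],[[0.366,0.471,0],110],[[0.366,0.471,0],110]]' 1
python3 -m creep '[[[0,0,-0.03],10],[[0,0,-0.06],20],[[0,0,-0.08],30],[[0,0,-0.1],40],[[0,0,-0.1],40],[[0,0,-0.1],40]]'
```

```text
t: 3.4
tool_pos: [0.5872, -0.0046, 0.2099]
ee_rot: [0.924, 0.382, -0.0, -0.0]
wrist_force: [-0.4, 0.5, -0.7]
finger_gap: 0.999
t: 4.15
tool_pos: [0.5875, -0.0055, 0.1111]
ee_rot: [0.739, 0.674, 0.0, 0.0]
wrist_force: [-0.1, 0.1, 0.8]
finger_gap: 1.0
```

```bash
python3 -m creep '[[[0,0.0005,-0.03],0],[[0,0.0005,-0.0525],0],[[0,0.0005,-0.0525],0]]' && python3 -m creep '[[[0,0,0],0],[[0,0,0],0],[[0,0,0],0],[[0,0,0],0],[[0,0,0],0],[[0,0,0],0]]' -1; python3 - <<'E'
from h import *
print(np.round(ctrl.get_obs()['wrist_force'],2)); shot('scene','s2'); shot('top','t2')
E
```

```text
t: 4.53
tool_pos: [0.5862, -0.0048, 0.0572]
ee_rot: [0.738, 0.674, -0.001, -0.001]
wrist_force: [-0.3, -0.1, 0.0]
finger_gap: 1.001
t: 5.28
tool_pos: [0.5876, -0.0048, 0.0585]
ee_rot: [0.738, 0.675, 0.0, 0.0]
wrist_force: [-1.1, -0.0, 5.8]
finger_gap: 0.15
[-1.12 -0.02  5.81]
```

View pics/s2.png

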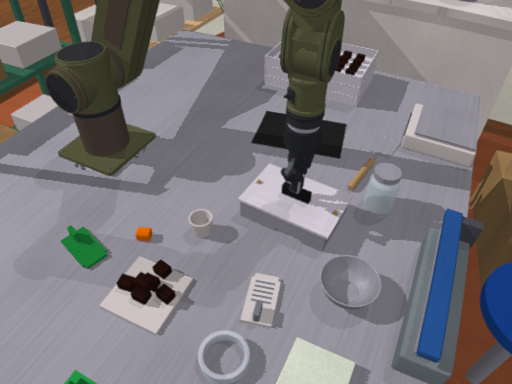

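The gripper holds the bar, at about (297,195) in the scene picture. Next is the lift.

```bash
python3 -m creep '[[[0,0,0.01],0],[[0,0,0.03],0],[[0,0,0.05],0],[[0,0,0.08],0],[[0,0,0.08],0]]'; python3 - <<'E'
from h import *
shot('scene','s3')
E
```

```text
t: 6.0
tool_pos: [0.589, -0.0046, 0.1396]
ee_rot: [0.738, 0.675, 0.002, 0.001]
wrist_force: [0.3, 0.2, -3.0]
finger_gap: 0.147
```

View pics/s3.png

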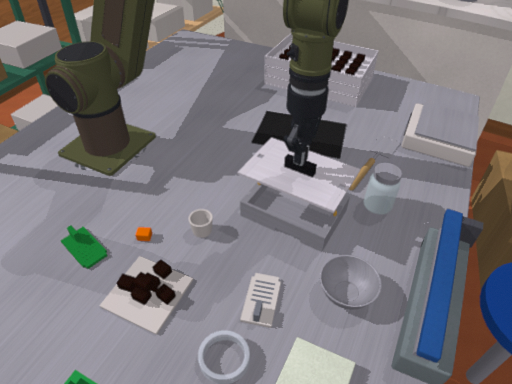

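```bash
python3 -m creep '[[[-0.015,0.045,0],2],[[-0.03,0.09,0],5],[[-0.05,0.14,0],8],[[-0.065,0.19,0],10],[[-0.085,0.24,0],13],[[-0.1,0.285,0],15],[[-0.109,0.317,0],15],[[-0.109,0.317,-0.03],15],[[-0.109,0.317,-0.06],15],[[-0.109,0.317,-0.09],15],[[-0.109,0.317,-0.11],15],[[-0.109,0.317,-0.11],15]]'; python3 - <<'E'
from h import *
shot('scene','s4')
E
```

```text
t: 7.55
tool_pos: [0.4751, 0.3104, 0.0243]
ee_rot: [0.643, 0.766, -0.004, -0.001]
wrist_force: [0.0, -0.3, -3.6]
finger_gap: 0.149
```

View pics/s4.png

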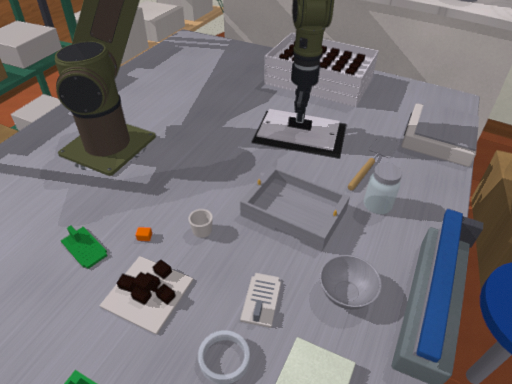

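```bash
python3 -m creep '[[[0.002,0.001,0],0],[[0.002,0.001,-0.006],0],[[0.002,0.001,-0.011],0],[[0.002,0.001,-0.013],0],[[0.002,0.001,-0.013],0]]'
```

```text
t: 8.22
tool_pos: [0.4799, 0.3132, 0.0145]
ee_rot: [0.643, 0.766, -0.0, -0.0]
wrist_force: [-0.2, 0.3, -2.8]
finger_gap: 0.149
```

```bash
python3 -m creep '[[[0,0,-0.002],0],[[0,0,-0.003],0],[[0,0,-0.003],0]]'
```

```text
t: 8.6
tool_pos: [0.4804, 0.3135, 0.0125]
ee_rot: [0.643, 0.766, 0.0, 0.0]
wrist_force: [-2.0, -0.7, 2.5]
finger_gap: 0.16
```

```bash
python3 -m creep '[[[0,0,0],0],[[0,0,0],0],[[0,0,0],0],[[0,0,0],0],[[0,0,0.04],0],[[0,0,0.08],0],[[0,0,0.14],0],[[0,0,0.2],0],[[0,0,0.2],0]]' 1; python3 - <<'E'
from h import *
shot('scene','s5')
p,d=shot('top','t5'); np.save('top1.npy',cloud('top',d))
print([np.round(r['position'],3) for r in mark_of('top','cover')],[np.round(r['position'],3) for r in mark_of('scene','cover')])
E
```

```text
t: 9.72
tool_pos: [0.4833, 0.3154, 0.2175]
ee_rot: [0.643, 0.766, 0.005, 0.002]
wrist_force: [0.2, -0.2, -0.5]
finger_gap: 0.996
[array([0.484, 0.314, 0.002]), array([ 0.412, -0.346,  0.04 ])] [array([0.481, 0.312, 0.001])]
```

View pics/t5.png

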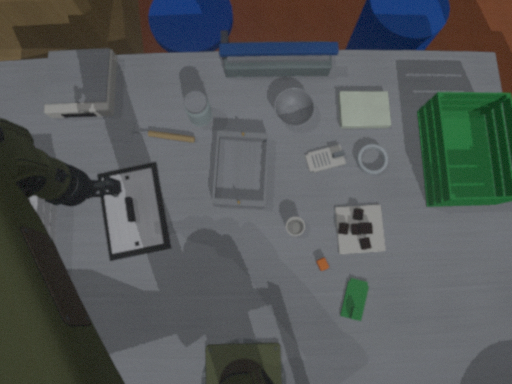

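The cover lies on the mat at about (134,210). The open box is at (241,170), with its pins at (243,134) and (238,205). Now I'll fit the box pose.

```bash
python3 - <<'E'
from h import *
from fit import rect,sel
print('----')
for cam in('top','scene'):
    p,d=cams.read_camera(cam);W=cloud(cam,d);np.save(cam+'1.npy',W)
    rect(sel(W,(.587,-.005),.14,.042,.053),'rim '+cam)
    P=sel(W,(.587,-.005),.14,.054,.068)
    Q=P[P[:,0]>.587];R=P[P[:,0]<.587]
    a,b=np.median(Q,0),np.median(R,0); print(cam,len(Q),len(R),a,b,(a+b)/2,np.degrees(np.arctan2(*(a-b)[[1,0]])),np.linalg.norm(a-b))
    # yellow pins pixels
    h=cv2.cvtColor(p,cv2.COLOR_RGB2HSV); m=(h[...,0]>10)&(h[...,0]<32)&(h[...,1]>90)
    q=proj(cam,[.587,-.005,.05])[0]; v,u=np.nonzero(m); k=np.hypot(u-q[0],v-q[1])<75 
    print(np.c_[u[k],v[k]].tolist()[:40])
E
```

```text
cover top 317 [ 0.5869 -0.0035] [0.1478 0.2094] ang 85.5 zmed 0.0492
bar top 0 [0. 0.] [0. 0.] ang 0.0 zmed nan
cassette top 613 [ 0.6186 -0.2511] [0.1274 0.1196] ang 45.9 zmed 0.007
rib top 46 [ 0.6264 -0.2866] [0.0127 0.0299] ang 12.6 zmed 0.0319
board top 1490 [ 0.4215 -0.3382] [0.2079 0.2043] ang 83.6 zmed 0.0073
cover scene 4186 [ 0.5863 -0.0057] [0.1531 0.2257] ang 85.3 zmed 0.0536
bar scene 269 [ 0.5865 -0.0073] [0.02   0.0703] ang 84.2 zmed 0.0803
cassette scene 1381 [ 0.6086 -0.2555] [0.0816 0.1126] ang 13.7 zmed 0.0081
rib scene 121 [ 0.6279 -0.2891] [0.0119 0.032 ] ang 13.3 zmed 0.0329
board scene 2762 [ 0.4023 -0.3328] [0.153  0.1829] ang 0.4 zmed 0.0081
mat 4467 [0.4576 0.297 ] [0.2992 0.196 ] ang 10.1 zmed 0.0075
mask top cover 0.86 3639 [0.4801 0.3167] [0.2268 0.1579] ang 10.8 zmed 0.0076
mask top cover 0.52 633 [ 0.6187 -0.2496] [0.0575 0.1057] ang 13.2 zmed 0.0071
mask top cassette 0.89 686 [ 0.6202 -0.2517] [0.061  0.1104] ang 10.8 zmed 0.0071
mask top cassette 0.77 848 [ 0.2133 -0.3147] [0.0639 0.1107] ang 75.8 zmed 0.0073
mask top mat 0.80 1394 [0.4791 0.3133] [0.
[... 1348 characters left out ...]
 [0.0313 0.0256] ang 11.6 zmed 0.0301
toff scene 0.37 863 [0.4792 0.3075] [0.2673 0.1845] ang 12.6 zmed 0.0019
----
rim top 886 [ 0.5873 -0.0034] [0.1482 0.2106] ang 85.4 zmed 0.0471
top 7 7 [ 0.68170074 -0.01234057  0.0590124 ] [0.49064569 0.0045073  0.05927819] [ 0.58617322 -0.00391663  0.0591453 ] -5.039497920416554 0.19179664581905284
[[243, 133], [243, 134], [238, 202]]
rim scene 1211 [ 0.5859 -0.0062] [0.1512 0.2147] ang 85.6 zmed 0.0474
scene 13 10 [ 0.68467593 -0.01435826  0.05808473] [ 0.48944454 -0.00058437  0.05851622] [ 0.58706024 -0.00747132  0.05830048] -4.035624437188335 0.19571714785742247
[[363, 167], [362, 168], [363, 168], [364, 168], [361, 169], [362, 169], [363, 169], [364, 169], [360, 170], [361, 170], [362, 170], [363, 170], [364, 170], [360, 171], [361, 171], [362, 171], [363, 171], [364, 171], [365, 171], [359, 172], [360, 172], [361, 172], [362, 172], [363, 172], [364, 172], [365, 172], [358, 173], [359, 173], [360, 173], [361, 173], [362, 173], [363, 173], [364, 173], [365, 173], [357, 174], [358, 174], [359, 174], [360, 174], [361, 174], [362, 174]]
  return _methods._mean(a, axis=axis, dtype=dtype,
  ret = ret.dtype.type(ret / rcount)
```

Box pose is about (0.587, -0.005) with yaw about -4.6°, consistent with the pins and rim from both cameras. The toffees go on a 3×2 grid, and F, the one on top, goes first.

```bash
python3 -m creep '[[[-0.01,-0.06,0],-2],[[-0.073,-0.657,0],-12],[[-0.073,-0.657,0],-12],[[-0.073,-0.657,0],-12],[[-0.073,-0.657,0],-12],[[-0.073,-0.657,0],-12],[[-0.073,-0.657,0],-12],[[-0.073,-0.657,0],-12],[[-0.073,-0.657,0],-12],[[-0.073,-0.657,0],-12],[[-0.073,-0.657,0],-12],[[-0.073,-0.657,-0.06],-12]]' 1; python3 -m creep '[[[0,0,-0.04],0],[[0,0,-0.05],0],[[0,0,-0.05],0]]'
```

```text
t: 11.92
tool_pos: [0.411, -0.3504, 0.1553]
ee_rot: [0.721, 0.693, 0.0, 0.007]
wrist_force: [0.8, -0.8, -1.1]
finger_gap: 1.003
t: 12.3
tool_pos: [0.4073, -0.3436, 0.102]
ee_rot: [0.72, 0.694, -0.0, -0.0]
wrist_force: [-0.0, -0.1, 0.7]
finger_gap: 1.003
```

```bash
python3 -m creep '[[[0.003,0.0015,-0.04],0],[[0.003,0.0015,-0.067],0],[[0.003,0.0015,-0.07],0],[[0.003,0.0015,-0.07],0]]' && python3 -m creep '[[[0,0,0],0],[[0,0,0],0],[[0,0,0],0],[[0,0,0],0],[[0,0,0],0]]' -1; python3 - <<'E'
from h import *
shot('scene','s6')
E
```

```text
t: 12.8
tool_pos: [0.4115, -0.3431, 0.0335]
ee_rot: [0.72, 0.694, 0.0, 0.002]
wrist_force: [-1.0, -1.0, 0.5]
finger_gap: 1.004
t: 13.42
tool_pos: [0.4101, -0.3421, 0.0317]
ee_rot: [0.72, 0.694, -0.0, -0.0]
wrist_force: [0.3, 0.6, -0.3]
finger_gap: -0.001
```

View pics/s6.png

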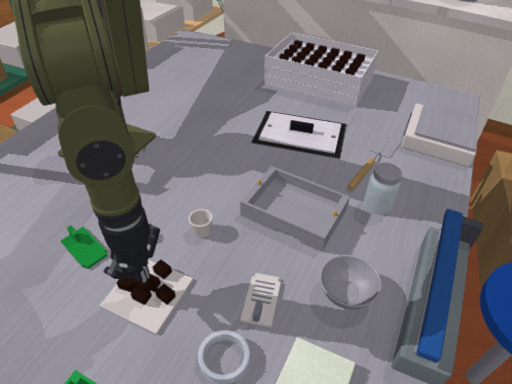

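The gripper shut on nothing (gap 0). I'll open, raise and look.

```bash
python3 -m creep '[[[0,0,0],0],[[0,0,0.02],0],[[0,0,0.06],0],[[0,0,0.12],0],[[0.0,0.06,0.15],0],[[0.0,0.12,0.15],0],[[0.0,0.18,0.15],0],[[0.0,0.22,0.15],0]]' 1
cat > look.py <<'E'
from h import *
import sys
n=sys.argv[1]
p,d=shot('top','t'+n); p2,d2=shot('scene','s'+n)
for cam,im,dd in(('top',p,d),('scene',p2,d2)):
    W=cloud(cam,dd)
    for r in mark_of(cam,'toffee1'):
        q=r['position']
        # dark pixels around with local top height
        m=(im.max(2)<75)&(np.hypot(W[...,0]-q[0],W[...,1]-q[1])<.026)&(np.abs(W[...,2]-q[2]-.011)<.006)
        rr=cv2.minAreaRect(W[m][:,:2].astype(np.float32)) if m.sum()>10 else None
        print(cam,np.round(q,3),round(r['confidence'],2), m.sum(), rr and (np.round(rr[0],3),np.round(rr[1],3),round(rr[2],1)))
a=cv2.resize(p[185:275,310:410],(400,360),interpolation=cv2.INTER_CUBIC)
b=cv2.resize(p2[240:340,80:200],(400,333),interpolation=cv2.INTER_CUBIC); b=np.vstack([b,np.zeros((27,400,3),np.uint8)])
cv2.imwrite(f'pics/c{n}.png',cv2.cvtColor(np.hstack([a,b]),cv2.COLOR_RGB2BGR))
E
python3 look.py 7
```

```text
t: 14.48
tool_pos: [0.4095, -0.1199, 0.1819]
ee_rot: [0.719, 0.695, 0.0, -0.0]
wrist_force: [0.4, -0.5, 0.5]
finger_gap: 0.999
top [ 0.416 -0.343  0.043] 0.55 40 (array([ 0.408, -0.347]), array([0.011, 0.028]), 84.2)
top [ 0.415 -0.36   0.017] 0.42 28 (array([ 0.41 , -0.364]), array([0.007, 0.026]), 88.3)
top [ 0.369 -0.352  0.018] 0.41 81 (array([ 0.367, -0.348]), array([0.024, 0.028]), 87.8)
scene [ 0.454 -0.335  0.016] 0.83 197 (array([ 0.452, -0.337]), array([0.024, 0.031]), 79.9)
scene [ 0.411 -0.292  0.016] 0.79 189 (array([ 0.411, -0.299]), array([0.036, 0.031]), 77.5)
scene [ 0.414 -0.36   0.018] 0.77 180 (array([ 0.41 , -0.356]), array([0.033, 0.037]), 6.9)
scene [ 0.312 -0.231  0.012] 0.77 0 None
scene [ 0.411 -0.342  0.045] 0.68 173 (array([ 0.41 , -0.344]), array([0.025, 0.032]), 88.4)
scene [ 0.373 -0.353  0.02 ] 0.6 173 (array([ 0.375, -0.353]), array([0.044, 0.026]), 4.4)
scene [ 0.409 -0.328  0.021] 0.49 83 (array([ 0.411, -0.326]), array([0.029, 0.049]), 10.4)
```

View pics/c7.png

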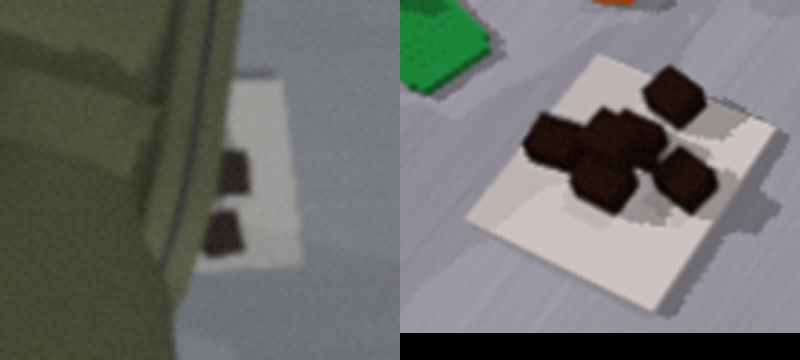

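```bash
python3 - <<'E'
import cv2
a=cv2.imread('pics/s6.png')[200:310,80:200]; b=cv2.imread('pics/s2.png')[120:230,240:360]
import numpy as np
cv2.imwrite('pics/c6.png',np.hstack([cv2.resize(x,(400,367),interpolation=cv2.INTER_CUBIC) for x in(a,b)]))
from h import *
print(proj('scene',[[.410,-.342,.0317],[.410,-.342,.052],[.410,-.342,.10]]))
E
```

```text
[[145.20227297 284.01499596]
 [143.14065847 278.1670854 ]
 [137.95667467 263.36902367]]
```

View pics/c6.png

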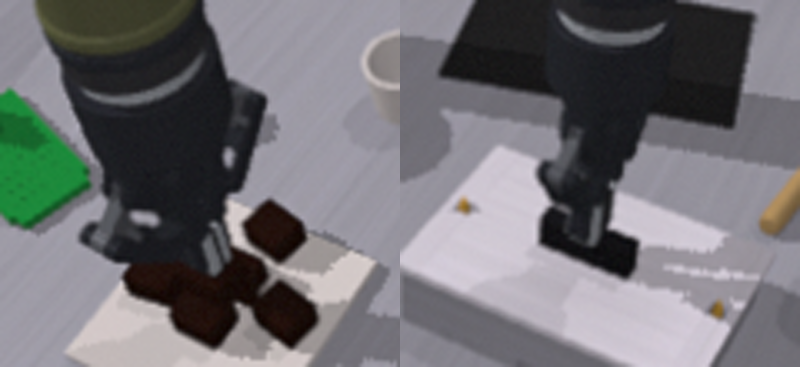

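F has not moved. The fingers may have missed it, or the reading may be wrong. I'll go back and close in small steps, watching the gap.

```bash
python3 -m creep '[[[0,-0.06,0],0],[[0,-0.12,0],0],[[0,-0.18,-0.03],0],[[0,-0.222,-0.08],0],[[0,-0.222,-0.12],0],[[0,-0.222,-0.15],0],[[0,-0.222,-0.152],0],[[0,-0.222,-0.152],0]]' 1; for i in 1 2 3 4 5; do python3 -m creep '[[[0,0,0],0]]' -1 | grep -v ee_rot; done; python3 - <<'E'
from h import *
p,d=shot('scene','s8'); p,d=shot('scene','s8'); a=p[200:310,80:200]
cv2.imwrite('pics/c8.png',cv2.cvtColor(cv2.resize(a,(720,600),interpolation=cv2.INTER_CUBIC),cv2.COLOR_RGB2BGR))
o=ctrl.get_obs();print(o['finger_gap'],o['tool_pos'])
E
```

```text
t: 15.68
tool_pos: [0.4104, -0.3454, 0.0304]
ee_rot: [0.72, 0.694, -0.0, 0.001]
wrist_force: [0.5, -0.3, -0.9]
finger_gap: 0.997
t: 15.8
tool_pos: [0.4113, -0.3454, 0.0314]
wrist_force: [0.5, 0.4, 0.2]
finger_gap: 0.817
t: 15.92
tool_pos: [0.4111, -0.3449, 0.0311]
wrist_force: [0.5, 0.6, 0.6]
finger_gap: 0.604
t: 16.05
tool_pos: [0.4107, -0.3444, 0.0305]
wrist_force: [0.3, 0.2, -0.1]
finger_gap: 0.376
t: 16.18
tool_pos: [0.4114, -0.3448, 0.0321]
wrist_force: [-4.7, 10.9, 35.6]
finger_gap: 0.148
t: 16.3
tool_pos: [0.4119, -0.3446, 0.0346]
wrist_force: [-5.3, 7.5, 33.4]
finger_gap: 0.055
0.05401884504839845 [ 0.41184894 -0.34470155  0.03474573]
```

View pics/c8.png

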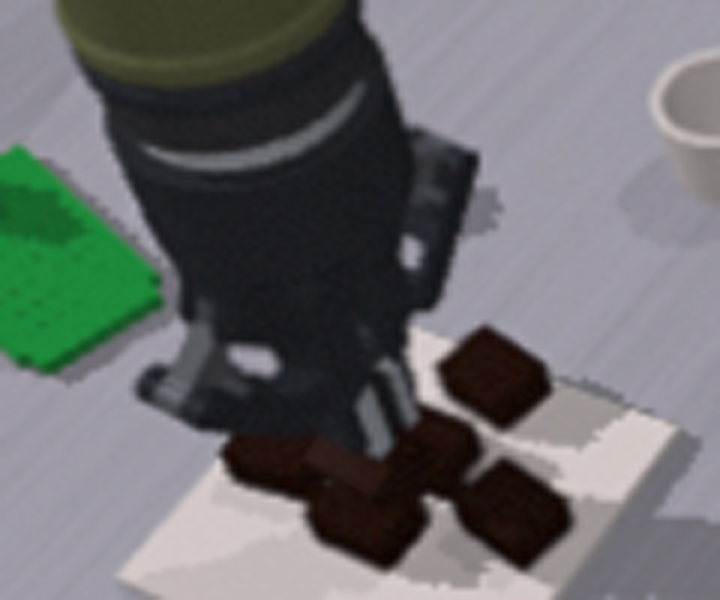

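```bash
python3 - <<'E'
from h import *
p,d=shot('scene','s9');W=cloud('scene',d)
for r in range(266,292,2):
    print(r,[ (c,*(np.round(W[r,c]*1000).astype(int).tolist() if W[r,c,0]==W[r,c,0] else [0])) for c in range(126,160,4)])
p,d=shot('top','t9')
E
```

```text
266 [(126, 400, -361, 109), (130, 414, -363, 120), (134, 426, -363, 128), (138, 427, -356, 121), (142, 418, -341, 96), (146, 423, -337, 93), (150, 377, -291, 7), (154, 399, -299, 31), (158, 406, -295, 30)]
268 [(126, 404, -365, 111), (130, 408, -360, 107), (134, 422, -362, 118), (138, 423, -355, 111), (142, 418, -343, 92), (146, 423, -338, 89), (150, 380, -294, 6), (154, 402, -303, 31), (158, 409, -299, 31)]
270 [(126, 409, -370, 113), (130, 412, -365, 110), (134, 420, -362, 111), (138, 422, -356, 105), (142, 415, -342, 83), (146, 423, -340, 85), (150, 384, -299, 7), (154, 402, -304, 25), (158, 411, -302, 29)]
272 [(126, 418, -377, 123), (130, 419, -371, 116), (134, 416, -361, 100), (138, 423, -358, 102), (142, 422, -349, 89), (146, 423, -341, 80), (150, 387, -303, 7), (154, 400, -304, 18), (158, 413, -305, 27)]
274 [(126, 420, -381, 123), (130, 420, -373, 113), (134, 415, -362, 95), (138, 423, -359, 97), (142, 421, -350, 84), (146, 423, -342, 75), (150, 404, -318, 31), (154, 398, -304, 9), (158, 412, -306, 20)]
276 [(126, 420, -382, 119), (130, 420, -375, 109), (134, 411, -360, 84),
[... 855 characters left out ...]
5), (146, 424, -351, 55), (150, 426, -344, 45), (154, 423, -332, 28), (158, 425, -324, 18)]
286 [(126, 377, -362, 28), (130, 383, -358, 27), (134, 405, -364, 52), (138, 413, -361, 53), (142, 419, -357, 51), (146, 426, -354, 53), (150, 426, -345, 40), (154, 425, -335, 25), (158, 425, -326, 13)]
288 [(126, 376, -363, 21), (130, 384, -360, 23), (134, 395, -359, 30), (138, 415, -364, 52), (142, 422, -361, 52), (146, 426, -355, 48), (150, 417, -340, 19), (154, 426, -338, 23), (158, 438, -338, 32)]
290 [(126, 375, -364, 15), (130, 384, -361, 18), (134, 399, -363, 32), (138, 405, -359, 31), (142, 423, -363, 49), (146, 426, -357, 43), (150, 424, -347, 27), (154, 425, -338, 16), (158, 439, -340, 29)]
```

View pics/t9.png

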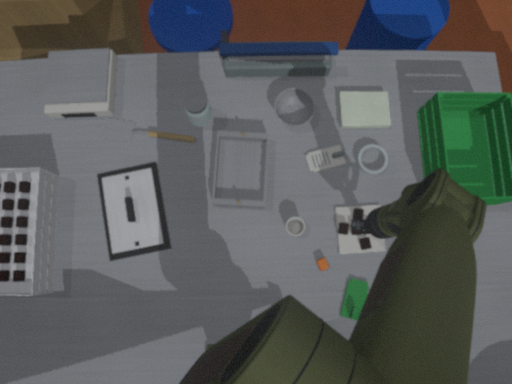

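The depth shows the finger tips at z≈0.055, resting on F's top, while the reported TCP is 0.035. So there is an offset of about 20 mm. I'll raise shut and measure it in the open.

```bash
python3 -m creep '[[[0,0,0.02],0],[[0,0,0.06],0],[[0,0.04,0.1],0],[[0,0.1,0.12],0],[[0,0.1,0.12],0],[[0,0.1,0.12],0]]' -1; python3 - <<'E'
from h import *
o=ctrl.get_obs();T=o['tool_pos'];print(T,o['ee_rot'],o['finger_gap'],np.round(o['joint_positions'],4))
p,d=shot('scene','s10');W=cloud('scene',d)
P=W.reshape(-1,3); m=(np.hypot(P[:,0]-T[0],P[:,1]-T[1])<.03)&(P[:,2]>.1)
Q=P[m]; Q=Q[np.argsort(Q[:,2])]; print(np.round(Q[:12],3)); print(np.round(Q[60:70],3))
q=proj('scene',T)[0].astype(int); print(q)
y0,x0=q[1]-60,q[0]-60
cv2.imwrite('pics/c10.png',cv2.cvtColor(cv2.resize(p[y0:y0+100,x0:x0+120],(720,600),interpolation=cv2.INTER_CUBIC),cv2.COLOR_RGB2BGR))
E
```

```text
t: 17.25
tool_pos: [0.4104, -0.2443, 0.1499]
ee_rot: [0.72, 0.694, -0.0, 0.001]
wrist_force: [-0.3, 0.1, -0.1]
finger_gap: 0.001
[ 0.41041892 -0.24426989  0.14985378] [ 7.19550474e-01  6.94439896e-01 -1.13845147e-04  5.77573295e-04] 0.0005417780284517593 [-5.365e-01  2.148e-01 -3.634e-01  9.916e-01 -5.000e-04 -5.010e-01]
[[ 0.417 -0.251  0.171]
 [ 0.413 -0.252  0.172]
 [ 0.415 -0.252  0.173]
 [ 0.417 -0.251  0.173]
 [ 0.419 -0.242  0.174]
 [ 0.42  -0.239  0.175]
 [ 0.42  -0.251  0.175]
 [ 0.414 -0.256  0.176]
 [ 0.421 -0.25   0.176]
 [ 0.417 -0.252  0.177]
 [ 0.422 -0.247  0.177]
 [ 0.42  -0.242  0.177]]
[[ 0.417 -0.253  0.185]
 [ 0.402 -0.258  0.185]
 [ 0.405 -0.259  0.185]
 [ 0.406 -0.256  0.186]
 [ 0.421 -0.25   0.186]
 [ 0.416 -0.258  0.187]
 [ 0.418 -0.251  0.187]
 [ 0.411 -0.258  0.187]
 [ 0.405 -0.258  0.187]
 [ 0.421 -0.247  0.187]]
[165 210]
```

View pics/c10.png

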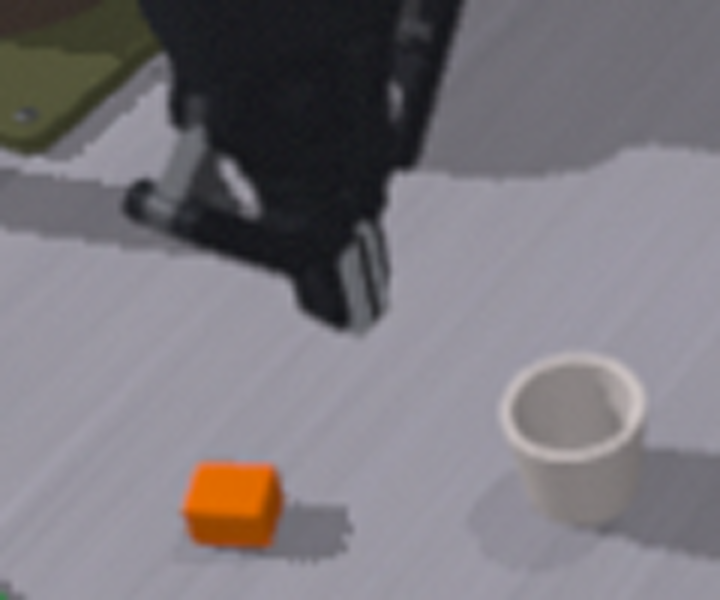

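Measured: the real shut tip is about 21 mm above the reported TCP z, and x and y agree. I'll account for that offset from here on, and look at the heap again.

```bash
python3 -m creep '[[[0,0.05,0.03],0],[[0,0.1,0.06],0],[[0,0.16,0.06],0],[[0.05,0.22,0.06],0],[[0.1,0.28,0.06],0],[[0.1,0.3,0.06],0]]' 1; python3 look.py 11
```

```text
t: 18.05
tool_pos: [0.5126, 0.0567, 0.2086]
ee_rot: [0.72, 0.694, -0.0, 0.0]
wrist_force: [0.4, -0.5, 0.4]
finger_gap: 1.0
top [ 0.312 -0.225  0.012] 0.66 0 None
top [ 0.448 -0.332  0.017] 0.61 96 (array([ 0.45 , -0.332]), array([0.025, 0.028]), 84.2)
top [ 0.368 -0.35   0.017] 0.55 87 (array([ 0.368, -0.347]), array([0.028, 0.023]), 10.2)
top [ 0.413 -0.348  0.041] 0.48 98 (array([ 0.408, -0.343]), array([0.025, 0.028]), 88.4)
top [ 0.415 -0.291  0.021] 0.46 92 (array([ 0.411, -0.296]), array([0.039, 0.028]), 80.9)
top [ 0.413 -0.362  0.021] 0.42 16 (array([ 0.41 , -0.366]), array([0.004, 0.025]), 87.3)
scene [ 0.412 -0.345  0.043] 0.83 186 (array([ 0.409, -0.348]), array([0.025, 0.033]), 88.9)
scene [ 0.414 -0.363  0.02 ] 0.77 160 (array([ 0.414, -0.362]), array([0.04 , 0.028]), 32.7)
scene [ 0.316 -0.232  0.012] 0.75 0 None
scene [ 0.371 -0.35   0.022] 0.71 148 (array([ 0.373, -0.352]), array([0.039, 0.024]), 8.1)
scene [ 0.411 -0.327  0.025] 0.53 42 (array([ 0.414, -0.327]), array([0.02 , 0.048]), 11.3)
scene [ 0.452 -0.335  0.016] 0.47 197 (array([ 0.452, -0.337]), array([0.025, 0.031]), 80.2)
scene [ 0.41  -0.29   0.017] 0.47 184 (array([ 0.412, -0.293]), array([0.026, 0.031]), 79.5)
```

View pics/c11.png

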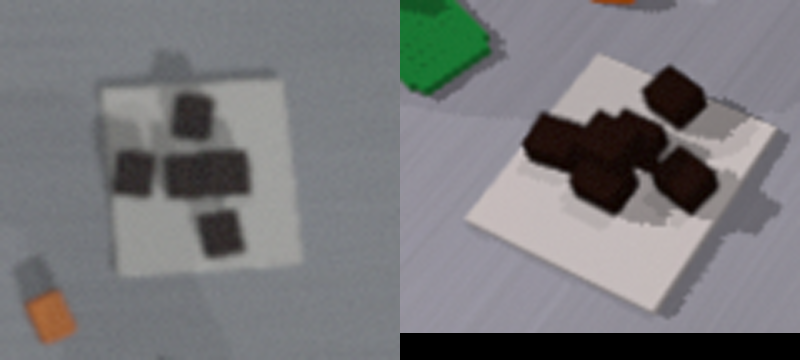

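F sits on top at about (0.410, -0.345), shifted about 3 mm in -y. I'll grasp it with the corrected height.

```bash
python3 -m creep '[[[-0.015,-0.06,0],0],[[-0.03,-0.12,0],0],[[-0.045,-0.18,0],0],[[-0.06,-0.24,0],0],[[-0.075,-0.3,-0.02],0],[[-0.09,-0.36,-0.05],0],[[-0.103,-0.402,-0.09],0],[[-0.103,-0.402,-0.13],0],[[-0.103,-0.402,-0.17],0],[[-0.103,-0.402,-0.195],0],[[-0.103,-0.402,-0.195],0]]' 1; for i in 1 2 3 4; do python3 -m creep '[[[0,0,0],0]]' -1 | grep -v ee_rot; done
```

```text
t: 19.62
tool_pos: [0.4034, -0.3457, 0.0127]
ee_rot: [0.721, 0.693, -0.001, -0.003]
wrist_force: [-0.6, -0.3, 0.5]
finger_gap: 0.997
t: 19.75
tool_pos: [0.4067, -0.3473, 0.0156]
wrist_force: [0.8, 0.4, 0.7]
finger_gap: 0.82
t: 19.88
tool_pos: [0.4079, -0.3473, 0.0162]
wrist_force: [0.5, 0.7, 0.4]
finger_gap: 0.607
t: 20.0
tool_pos: [0.4078, -0.3468, 0.0159]
wrist_force: [-0.3, -0.3, 0.0]
finger_gap: 0.373
t: 20.12
tool_pos: [0.408, -0.3468, 0.0159]
wrist_force: [-0.1, 0.0, 6.8]
finger_gap: 0.289
```

Gripped at gap 0.289, about 26 mm. I'll lift it and carry it to box (+60,+32).

```bash
python3 -m creep '[[[0,0,0],0],[[0,0,0.05],0],[[0,0,0.1],0],[[0.03,0.045,0.1],0],[[0.06,0.09,0.1],0],[[0.09,0.137,0.1],-2],[[0.12,0.18,0.1],-2],[[0.15,0.23,0.1],-2],[[0.18,0.275,0.1],-2],[[0.215,0.33,0.1],-2],[[0.2414,0.369,0.1],-2],[[0.2414,0.369,0.1],-2]]'; python3 -m creep '[[[0,0,0],0],[[0,0,0],0]]'; python3 - <<'E'
from h import *
shot('scene','s12')
E
```

```text
t: 21.62
tool_pos: [0.6505, 0.0265, 0.1143]
ee_rot: [0.73, 0.683, 0.001, 0.0]
wrist_force: [-0.6, -0.6, 0.5]
finger_gap: 0.286
t: 21.88
tool_pos: [0.6476, 0.0217, 0.1147]
ee_rot: [0.732, 0.681, -0.0, -0.0]
wrist_force: [-0.5, 0.1, 0.3]
finger_gap: 0.288
```

View pics/s12.png

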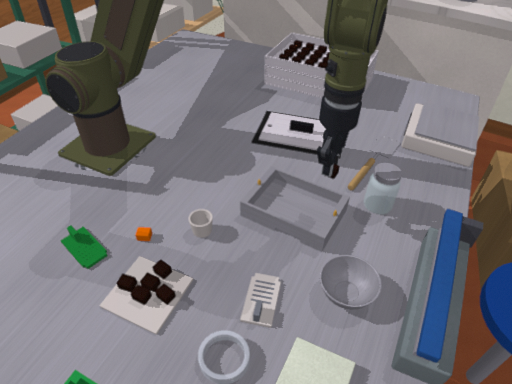

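```bash
python3 -m creep '[[[0.002,0.0005,-0.04],0],[[0.002,0.0005,-0.08],0],[[0.002,0.0005,-0.1],0],[[0.002,0.0005,-0.106],0],[[0.002,0.0005,-0.108],0],[[0.002,0.0005,-0.109],0]]'; python3 -m creep '[[[0,0,0],0],[[0,0,0],0],[[0,0,0.03],0],[[0,0,0.07],0],[[0,0,0.11],0],[[0,0,0.11],0]]' -0.2; python3 - <<'E'
from h import *
p,_=shot('scene','s13')
print(mark_of('scene','toffee1')[:1])
cv2.imwrite('pics/c13.png',cv2.cvtColor(cv2.resize(p[150:260,220:370],(750,550),interpolation=cv2.INTER_CUBIC),cv2.COLOR_RGB2BGR))
E
```

```text
t: 22.68
tool_pos: [0.6516, 0.0231, 0.007]
ee_rot: [0.732, 0.681, 0.001, 0.001]
wrist_force: [0.1, 0.5, -0.7]
finger_gap: 0.285
t: 23.42
tool_pos: [0.6538, 0.0235, 0.1203]
ee_rot: [0.732, 0.681, 0.003, 0.003]
wrist_force: [0.5, 0.7, 0.2]
finger_gap: 0.4
[{'position': [0.4143, -0.3596, 0.0188], 'confidence': 0.85}]
```

View pics/c13.png

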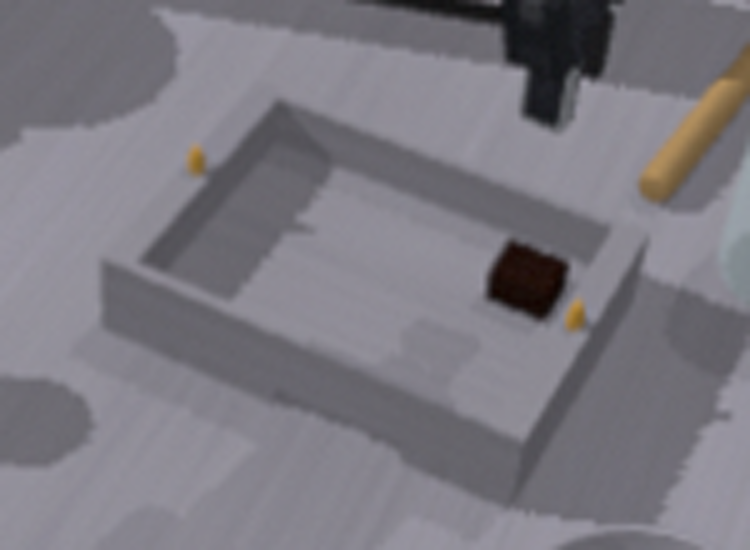

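F is placed at crop (528,278), in the box's +x/+y corner. Next is toffee A.

```bash
python3 -m creep '[[[-0.03,-0.05,0],-2],[[-0.06,-0.1,0],-4],[[-0.09,-0.155,0],-6],[[-0.12,-0.21,0],-6],[[-0.15,-0.265,0],-6],[[-0.175,-0.315,0],-6],[[-0.197,-0.357,0],-6],[[-0.197,-0.357,-0.02],-6],[[-0.197,-0.357,-0.04],-6],[[-0.197,-0.357,-0.06],-6],[[-0.197,-0.357,-0.06],-6]]' 1; python3 look.py 14
```

```text
t: 24.9
tool_pos: [0.451, -0.3319, 0.0528]
ee_rot: [0.767, 0.642, -0.001, -0.003]
wrist_force: [-0.1, -0.0, 0.8]
finger_gap: 1.0
top [ 0.369 -0.349  0.021] 0.69 84 (array([ 0.368, -0.347]), array([0.029, 0.024]), 10.0)
top [ 0.312 -0.224  0.01 ] 0.69 0 None
top [0.658 0.022 0.029] 0.67 88 (array([0.653, 0.024]), array([0.026, 0.028]), 85.6)
top [ 0.41  -0.361  0.018] 0.53 96 (array([ 0.41 , -0.352]), array([0.033, 0.028]), 89.8)
top [ 0.409 -0.332  0.016] 0.53 143 (array([ 0.408, -0.334]), array([0.029, 0.046]), 4.3)
top [ 0.417 -0.291  0.02 ] 0.46 92 (array([ 0.41 , -0.296]), array([0.038, 0.029]), 80.8)
top [ 0.45  -0.334  0.016] 0.41 66 (array([ 0.45 , -0.333]), array([0.026, 0.028]), 79.8)
scene [ 0.41  -0.293  0.014] 0.77 178 (array([ 0.411, -0.3  ]), array([0.038, 0.03 ]), 78.7)
scene [0.654 0.022 0.029] 0.68 119 (array([0.653, 0.021]), array([0.027, 0.03 ]), 86.7)
scene [ 0.454 -0.336  0.015] 0.63 192 (array([ 0.452, -0.337]), array([0.024, 0.031]), 80.1)
scene [ 0.369 -0.351  0.022] 0.6 19 (array([ 0.364, -0.364]), array([0.005, 0.016]), 83.8)
scene [ 0.415 -0.364  0.02 ] 0.59 156 (array([ 0.411, -0.356]), array([0.036, 0.032]), 87.6)
scene [ 0.481  0.31  -0.001] 0.52 20 (array([0.482, 0.306]), array([0.05 , 0.006]), 8.8)
scene [ 0.408 -0.326  0.024] 0.48 142 (array([ 0.411, -0.324]), array([0.03 , 0.047]), 0.2)
```

```bash
python3 -m creep '[[[0.0005,-0.003,-0.03],0],[[0.0005,-0.003,-0.055],0],[[0.0005,-0.003,-0.058],0],[[0.0005,-0.003,-0.058],0]]'; python3 -m creep '[[[0,0,0],0],[[0,0,0],0],[[0,0,0],0],[[0,0,0],0],[[0,0,0],0]]' -1
```

```text
t: 25.6
tool_pos: [0.4546, -0.337, -0.0014]
ee_rot: [0.767, 0.642, 0.0, 0.001]
wrist_force: [0.1, -0.2, -0.3]
finger_gap: 0.998
t: 26.22
tool_pos: [0.4546, -0.3371, -0.0016]
ee_rot: [0.767, 0.642, 0.0, 0.001]
wrist_force: [0.1, -0.1, 4.6]
finger_gap: 0.279
```

```bash
python3 -m creep '[[[0,0,0.05],0],[[0,0,0.1],0],[[0.03,0.05,0.1],2],[[0.06,0.1,0.1],4],[[0.09,0.15,0.1],5],[[0.12,0.2,0.1],5],[[0.155,0.25,0.1],5],[[0.18,0.285,0.1],5],[[0.191,0.295,0.1],5],[[0.191,0.295,0.1],5],[[0.191,0.295,0.1],5],[[0.191,0.295,0.06],5]]'; python3 -m creep '[[[0,0,-0.02],0],[[0,0,-0.04],0],[[0,0,-0.048],0],[[0,0,-0.048],0]]'
```

```text
t: 27.72
tool_pos: [0.6477, -0.0436, 0.0609]
ee_rot: [0.739, 0.674, 0.003, 0.003]
wrist_force: [0.9, -0.4, -0.8]
finger_gap: 0.281
t: 28.22
tool_pos: [0.6444, -0.0427, 0.0099]
ee_rot: [0.738, 0.674, -0.0, -0.0]
wrist_force: [-0.7, 0.3, -0.2]
finger_gap: 0.285
```

```bash
python3 -m creep '[[[0,0,-0.001],0],[[0,0,-0.001],0]]'; python3 -m creep '[[[0,0,0],0],[[0,0,0],0],[[0,0,0.03],0],[[0,0,0.07],0],[[0,0,0.11],0],[[-0.04,-0.04,0.11],5],[[-0.08,-0.08,0.11],10],[[-0.12,-0.12,0.11],15],[[-0.16,-0.16,0.11],15],[[-0.2,-0.21,0.11],15],[[-0.24,-0.26,0.11],15],[[-0.27,-0.3,0.11],15]]' -0.2; python3 -m creep '[[[-0.006,-0.008,0],0],[[-0.006,-0.008,-0.04],0],[[-0.006,-0.008,-0.06],0],[[-0.006,-0.008,-0.06],0]]' 1; python3 look.py 15
```

```text
t: 28.48
tool_pos: [0.6453, -0.0419, 0.0092]
ee_rot: [0.738, 0.675, 0.0, 0.0]
wrist_force: [0.0, 0.9, -0.4]
finger_gap: 0.286
t: 29.98
tool_pos: [0.3736, -0.3431, 0.119]
ee_rot: [0.644, 0.765, -0.0, 0.0]
wrist_force: [0.2, -0.1, -0.5]
finger_gap: 0.4
t: 30.48
tool_pos: [0.3683, -0.3479, 0.0573]
ee_rot: [0.643, 0.766, 0.0, -0.002]
wrist_force: [0.5, 0.6, 0.3]
finger_gap: 0.999
top [ 0.414 -0.293  0.02 ] 0.69 98 (array([ 0.41 , -0.297]), array([0.04 , 0.028]), 82.2)
top [ 0.643 -0.039  0.028] 0.66 97 (array([ 0.642, -0.04 ]), array([0.023, 0.032]), 88.6)
top [ 0.408 -0.33   0.016] 0.58 139 (array([ 0.409, -0.333]), array([0.029, 0.044]), 2.9)
top [ 0.313 -0.226  0.011] 0.58 0 None
top [0.654 0.019 0.031] 0.56 81 (array([0.652, 0.024]), array([0.026, 0.028]), 87.5)
top [ 0.408 -0.36   0.02 ] 0.51 95 (array([ 0.41 , -0.351]), array([0.029, 0.034]), 4.9)
scene [ 0.372 -0.351  0.021] 0.82 175 (array([ 0.375, -0.352]), array([0.046, 0.025]), 2.0)
scene [ 0.412 -0.359  0.018] 0.62 281 (array([ 0.41 , -0.353]), array([0.033, 0.04 ]), 1.7)
scene [ 0.643 -0.038  0.026] 0.59 144 (array([ 0.643, -0.044]), array([0.026, 0.03 ]), 87.5)
scene [ 0.313 -0.232  0.014] 0.53 0 None
scene [ 0.408 -0.326  0.024] 0.52 124 (array([ 0.411, -0.326]), array([0.03 , 0.051]), 2.3)
scene [ 0.409 -0.295  0.015] 0.5 198 (array([ 0.411, -0.301]), array([0.04, 0.03]), 78.2)
scene [0.656 0.025 0.031] 0.48 110 (array([0.653, 0.022]), array([0.029, 0.031]), 86.8)
```

View pics/s15.png

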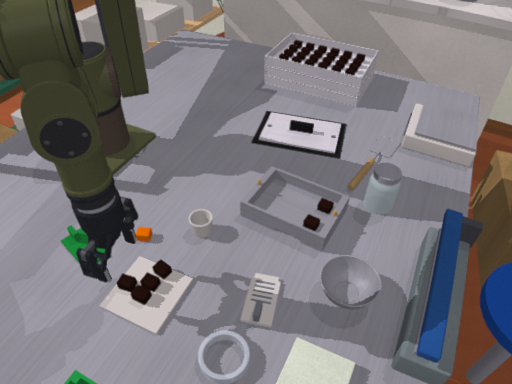

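Two toffees are in the box at (325,206) and (312,222). Next is D, at about (0.369, -0.351).

```bash
python3 -m creep '[[[0.0005,-0.002,-0.03],0],[[0.0005,-0.002,-0.055],0],[[0.0005,-0.002,-0.061],0],[[0.0005,-0.002,-0.061],0]]'; python3 -m creep '[[[0,0,0],0],[[0,0,0],0],[[0,0,0],0],[[0,0,0],0],[[0,0,0],0]]' -1
```

```text
t: 31.18
tool_pos: [0.37, -0.3519, -0.0017]
ee_rot: [0.643, 0.766, -0.0, 0.0]
wrist_force: [-0.3, 0.3, -0.2]
finger_gap: 1.003
t: 31.8
tool_pos: [0.37, -0.3521, -0.0016]
ee_rot: [0.643, 0.766, -0.0, 0.001]
wrist_force: [0.4, -0.0, 6.0]
finger_gap: 0.284
```

```bash
python3 -m creep '[[[0,0,0.05],0],[[0,0,0.1],0],[[0.025,0.05,0.1],-3],[[0.05,0.1,0.1],-6],[[0.075,0.15,0.1],-10],[[0.1,0.2,0.1],-15],[[0.125,0.25,0.1],-15],[[0.147,0.3,0.1],-15],[[0.1546,0.32,0.1],-15],[[0.1546,0.32,0.1],-15],[[0.1546,0.32,0.1],-15],[[0.1546,0.32,0.06],-15]]'; python3 -m creep '[[[0,0,-0.02],0],[[0,0,-0.04],0],[[0,0,-0.048],0],[[0,0,-0.049],0],[[0,0,-0.049],0]]'
```

```text
t: 33.3
tool_pos: [0.5272, -0.033, 0.0599]
ee_rot: [0.738, 0.674, 0.002, 0.003]
wrist_force: [0.3, 0.9, -0.4]
finger_gap: 0.287
t: 33.92
tool_pos: [0.5245, -0.0322, 0.0092]
ee_rot: [0.738, 0.675, 0.0, 0.0]
wrist_force: [0.2, 1.0, -0.1]
finger_gap: 0.287
```

```bash
python3 -m creep '[[[0,0,0],0],[[0,0,0],0],[[0,0,0.03],0],[[0,0,0.07],0],[[0,0,0.11],0],[[-0.02,-0.05,0.11],-10],[[-0.045,-0.1,0.11],-20],[[-0.065,-0.15,0.11],-30],[[-0.09,-0.2,0.11],-40],[[-0.1,-0.24,0.11],-50],[[-0.1135,-0.259,0.11],-60],[[-0.1135,-0.259,0.11],-70]]' -0.2; python3 -m creep '[[[0,0,0],-10],[[0,0,0],-20],[[0,0,-0.02],-24],[[0,0,-0.05],-24],[[0,0,-0.06],-24],[[0,0,-0.06],-24]]' 1; python3 look.py 16
```

```text
t: 35.42
tool_pos: [0.4097, -0.2922, 0.1189]
ee_rot: [0.992, 0.125, -0.0, 0.0]
wrist_force: [0.4, -0.2, 0.0]
finger_gap: 0.397
t: 36.17
tool_pos: [0.4102, -0.2903, 0.0584]
ee_rot: [0.997, -0.079, -0.001, -0.0]
wrist_force: [-0.6, 0.2, -0.1]
finger_gap: 1.005
top [ 0.413 -0.296  0.02 ] 0.65 71 (array([ 0.411, -0.287]), array([0.023, 0.028]), 88.6)
top [ 0.641 -0.039  0.028] 0.61 89 (array([ 0.642, -0.04 ]), array([0.023, 0.031]), 88.6)
top [ 0.521 -0.03   0.028] 0.53 97 (array([ 0.523, -0.03 ]), array([0.025, 0.031]), 87.8)
top [ 0.314 -0.226  0.011] 0.46 0 None
top [0.656 0.022 0.029] 0.45 88 (array([0.652, 0.025]), array([0.026, 0.028]), 88.7)
scene [ 0.412 -0.36   0.02 ] 0.82 235 (array([ 0.411, -0.354]), array([0.031, 0.039]), 2.6)
scene [0.654 0.024 0.032] 0.7 99 (array([0.653, 0.022]), array([0.026, 0.03 ]), 87.9)
scene [ 0.409 -0.291  0.016] 0.69 184 (array([ 0.413, -0.294]), array([0.026, 0.03 ]), 80.7)
scene [ 0.526 -0.031  0.031] 0.59 109 (array([ 0.522, -0.034]), array([0.027, 0.032]), 85.1)
scene [ 0.311 -0.234  0.012] 0.54 0 None
scene [ 0.645 -0.038  0.03 ] 0.51 131 (array([ 0.643, -0.043]), array([0.028, 0.03 ]), 82.6)
scene [ 0.409 -0.326  0.024] 0.48 139 (array([ 0.411, -0.326]), array([0.05, 0.03]), 88.6)
scene [ 0.408 -0.345  0.001] 0.35 29 (array([ 0.42 , -0.342]), array([0.027, 0.036]), 49.6)
```

View pics/s16.png

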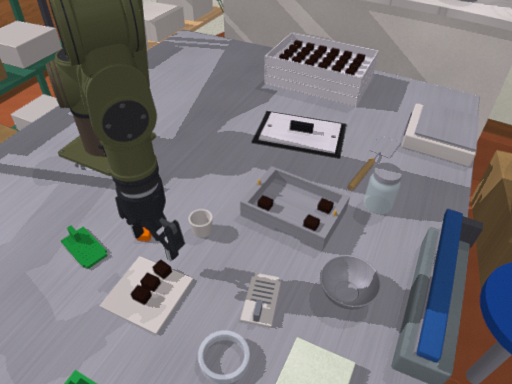

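Three toffees are in the box. The gripper is above C at about (162,268).

```bash
python3 -m creep '[[[0.0015,-0.001,-0.03],0],[[0.0015,-0.001,-0.055],0],[[0.0015,-0.001,-0.061],0],[[0.0015,-0.001,-0.061],0]]'; python3 -m creep '[[[0,0,0],0],[[0,0,0],0],[[0,0,0],0],[[0,0,0],0],[[0,0,0],0]]' -1
```

```text
t: 36.88
tool_pos: [0.4124, -0.2918, -0.0019]
ee_rot: [0.997, -0.079, 0.0, 0.0]
wrist_force: [-0.1, 0.5, 0.1]
finger_gap: 1.003
t: 37.5
tool_pos: [0.4128, -0.2921, -0.0015]
ee_rot: [0.997, -0.079, 0.001, 0.0]
wrist_force: [-0.8, 0.5, 6.0]
finger_gap: 0.359
```

```bash
python3 -m creep '[[[0,0,0.05],0],[[0,0,0.1],0],[[0.03,0.045,0.1],4],[[0.06,0.09,0.1],4],[[0.09,0.135,0.1],4],[[0.12,0.18,0.1],4],[[0.15,0.225,0.1],4],[[0.1716,0.255,0.1],4],[[0.1716,0.255,0.1],4],[[0.1716,0.255,0.1],4],[[0.1716,0.255,0.06],4]]'; python3 -m creep '[[[0,0,-0.02],0],[[0,0,-0.04],0],[[0,0,-0.048],0],[[0,0,-0.049],0],[[0,0,-0.049],0]]'
```

```text
t: 38.88
tool_pos: [0.5865, -0.0379, 0.0602]
ee_rot: [0.999, -0.045, 0.004, 0.0]
wrist_force: [0.1, -0.8, -0.9]
finger_gap: 0.349
t: 39.5
tool_pos: [0.5839, -0.0372, 0.0092]
ee_rot: [0.999, -0.045, 0.0, 0.0]
wrist_force: [-0.7, 0.3, 0.1]
finger_gap: 0.356
```

```bash
python3 -m creep '[[[0,0,0],0],[[0,0,0],0],[[0,0,0.03],0],[[0,0,0.07],0],[[0,0,0.11],0],[[-0.03,-0.05,0.11],4],[[-0.06,-0.1,0.11],4],[[-0.09,-0.15,0.11],4],[[-0.12,-0.2,0.11],4],[[-0.15,-0.25,0.11],4],[[-0.174,-0.2885,0.11],4],[[-0.174,-0.2885,0.08],4]]' -0.1; python3 -m creep '[[[0,0,-0.02],0],[[0,0,-0.03],0],[[0,0,-0.03],0]]' 1; python3 look.py 17
```

```text
t: 41.0
tool_pos: [0.4103, -0.3296, 0.0907]
ee_rot: [1.0, -0.012, 0.002, 0.002]
wrist_force: [0.6, 0.5, -0.8]
finger_gap: 0.452
t: 41.38
tool_pos: [0.4095, -0.3247, 0.0583]
ee_rot: [1.0, -0.009, -0.0, -0.0]
wrist_force: [0.4, -0.5, -0.6]
finger_gap: 1.002
top [ 0.412 -0.332  0.015] 0.66 94 (array([ 0.409, -0.328]), array([0.034, 0.026]), 88.4)
top [ 0.524 -0.032  0.029] 0.65 95 (array([ 0.524, -0.03 ]), array([0.026, 0.029]), 87.5)
top [0.657 0.021 0.029] 0.59 87 (array([0.652, 0.025]), array([0.026, 0.027]), 89.9)
top [ 0.586 -0.04   0.029] 0.55 89 (array([ 0.584, -0.036]), array([0.023, 0.031]), 88.6)
top [ 0.311 -0.224  0.012] 0.44 0 None
top [ 0.637 -0.041  0.03 ] 0.41 91 (array([ 0.643, -0.04 ]), array([0.023, 0.03 ]), 88.6)
scene [ 0.645 -0.041  0.026] 0.78 155 (array([ 0.642, -0.043]), array([0.028, 0.032]), 81.7)
scene [ 0.412 -0.325  0.022] 0.77 163 (array([ 0.411, -0.333]), array([0.031, 0.033]), 3.0)
scene [0.657 0.025 0.03 ] 0.65 120 (array([0.653, 0.021]), array([0.027, 0.031]), 84.8)
scene [ 0.416 -0.36   0.022] 0.59 219 (array([ 0.412, -0.354]), array([0.039, 0.03 ]), 87.0)
scene [ 0.581 -0.039  0.025] 0.58 143 (array([ 0.583, -0.038]), array([0.029, 0.031]), 83.6)
scene [ 0.523 -0.033  0.033] 0.56 94 (array([ 0.522, -0.034]), array([0.025, 0.029]), 88.0)
```

View pics/c17.png

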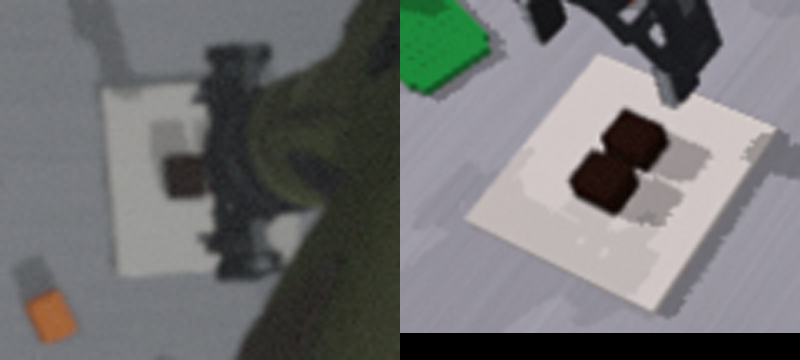

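View pics/s17.png

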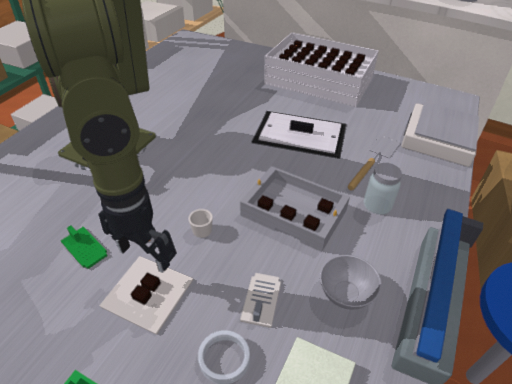

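E is at (0.411, -0.325) and B at (0.413, -0.360), nearly touching. I'll grip E across x.

```bash
python3 -m creep '[[[0.001,0.001,-0.03],0],[[0.001,0.001,-0.055],0],[[0.001,0.001,-0.06],0],[[0.001,0.001,-0.06],0]]'; python3 -m creep '[[[0,0,0],0],[[0,0,0],0],[[0,0,0],0],[[0,0,0],0],[[0,0,0],0]]' -1
```

```text
t: 42.08
tool_pos: [0.4111, -0.3243, -0.0008]
ee_rot: [1.0, -0.009, 0.0, 0.0]
wrist_force: [0.2, -1.2, -0.8]
finger_gap: 0.999
t: 42.7
tool_pos: [0.4114, -0.3246, -0.0004]
ee_rot: [1.0, -0.01, 0.001, 0.0]
wrist_force: [0.1, 1.5, 5.7]
finger_gap: 0.354
```

```bash
python3 -m creep '[[[0,0,0.05],0],[[0,0,0.1],0],[[0.025,0.05,0.1],-4],[[0.05,0.1,0.1],-4],[[0.075,0.15,0.1],-4],[[0.1,0.2,0.1],-4],[[0.125,0.25,0.1],-4],[[0.15,0.3,0.1],-4],[[0.178,0.3515,0.1],-4],[[0.178,0.3515,0.1],-4],[[0.178,0.3515,0.1],-4],[[0.178,0.3515,0.06],-4]]'; python3 -m creep '[[[0,0,-0.02],0],[[0,0,-0.04],0],[[0,0,-0.048],0],[[0,0,-0.05],0],[[0,0,-0.05],0]]'
```

```text
t: 44.2
tool_pos: [0.5914, 0.0263, 0.0612]
ee_rot: [0.999, -0.045, 0.003, -0.0]
wrist_force: [0.2, -0.0, -0.6]
finger_gap: 0.352
t: 44.82
tool_pos: [0.5885, 0.0263, 0.0096]
ee_rot: [0.999, -0.045, 0.0, 0.0]
wrist_force: [-0.6, -0.6, 2.6]
finger_gap: 0.353
```

```bash
python3 -m creep '[[[0,0,0],0],[[0,0,0],0],[[0,0,0.03],0],[[0,0,0.07],0],[[0,0,0.11],0],[[-0.025,-0.055,0.11],10],[[-0.05,-0.11,0.11],20],[[-0.075,-0.165,0.11],30],[[-0.1,-0.22,0.11],40],[[-0.125,-0.275,0.11],50],[[-0.15,-0.33,0.11],60],[[-0.176,-0.3865,0.11],70]]' -0.1; python3 -m creep '[[[0,0,0],10],[[0,0,0],20],[[0,0,-0.02],27],[[0,0,-0.05],27],[[0,0,-0.06],27],[[0,0,-0.06],27]]' 1; python3 look.py 18
```

```text
t: 46.32
tool_pos: [0.4204, -0.3435, 0.1189]
ee_rot: [0.85, 0.526, 0.0, 0.0]
wrist_force: [0.1, 0.2, 0.3]
finger_gap: 0.449
t: 47.08
tool_pos: [0.4207, -0.3414, 0.0583]
ee_rot: [0.706, 0.708, -0.0, -0.001]
wrist_force: [-0.2, 0.1, 0.4]
finger_gap: 0.999
top [ 0.589 -0.04   0.032] 0.69 78 (array([ 0.584, -0.036]), array([0.023, 0.03 ]), 88.7)
top [ 0.518 -0.033  0.029] 0.67 96 (array([ 0.523, -0.03 ]), array([0.026, 0.031]), 86.0)
top [ 0.64  -0.041  0.026] 0.64 94 (array([ 0.643, -0.04 ]), array([0.023, 0.031]), 88.6)
top [0.656 0.021 0.033] 0.49 51 (array([0.652, 0.024]), array([0.023, 0.027]), 75.9)
top [ 0.314 -0.225  0.013] 0.42 0 None
top [0.589 0.02  0.026] 0.39 98 (array([0.588, 0.024]), array([0.023, 0.032]), 89.2)
top [ 0.41  -0.359  0.02 ] 0.38 56 (array([ 0.409, -0.356]), array([0.026, 0.026]), 9.2)
scene [ 0.414 -0.359  0.018] 0.85 189 (array([ 0.412, -0.362]), array([0.024, 0.031]), 89.6)
scene [0.653 0.022 0.031] 0.75 109 (array([0.653, 0.021]), array([0.026, 0.03 ]), 88.3)
scene [ 0.583 -0.037  0.024] 0.73 141 (array([ 0.583, -0.039]), array([0.028, 0.031]), 83.8)
scene [ 0.522 -0.031  0.032] 0.53 102 (array([ 0.522, -0.034]), array([0.027, 0.031]), 85.2)
scene [ 0.642 -0.039  0.027] 0.47 147 (array([ 0.642, -0.044]), array([0.026, 0.032]), 86.3)
scene [0.589 0.021 0.032] 0.44 97 (array([0.588, 0.021]), array([0.025, 0.03 ]), 85.8)
```

View pics/s18.png

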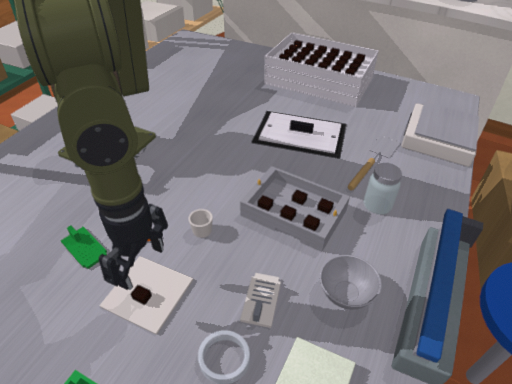

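Five toffees are in the box and B remains at (141,295).

```bash
python3 -m creep '[[[-0.0085,-0.0185,0],0],[[-0.0085,-0.0185,-0.03],0],[[-0.0085,-0.0185,-0.055],0],[[-0.0085,-0.0185,-0.061],0],[[-0.0085,-0.0185,-0.061],0]]'; python3 -m creep '[[[0,0,0],0],[[0,0,0],0],[[0,0,0],0],[[0,0,0],0],[[0,0,0],0]]' -1
```

```text
t: 47.9
tool_pos: [0.4126, -0.3609, -0.002]
ee_rot: [0.706, 0.708, -0.0, 0.0]
wrist_force: [-0.8, -0.1, -0.4]
finger_gap: 1.0
t: 48.52
tool_pos: [0.4133, -0.3607, -0.0015]
ee_rot: [0.706, 0.708, 0.0, 0.001]
wrist_force: [-1.1, -0.4, 6.0]
finger_gap: 0.283
```

```bash
python3 -m creep '[[[0,0,0.05],0],[[0,0,0.1],0],[[0.015,0.05,0.1],-5],[[0.03,0.1,0.1],-5],[[0.045,0.155,0.1],-5],[[0.06,0.21,0.1],-5],[[0.08,0.265,0.1],-5],[[0.095,0.32,0.1],-5],[[0.11,0.37,0.1],-5],[[0.1165,0.392,0.1],-5],[[0.1165,0.392,0.1],-5],[[0.1165,0.392,0.07],-5]]'; python3 -m creep '[[[0,0,-0.02],0],[[0,0,-0.045],0],[[0,0,-0.058],0],[[0,0,-0.0595],0],[[0,0,-0.0595],0]]'
```

```text
t: 50.02
tool_pos: [0.5312, 0.0314, 0.0691]
ee_rot: [0.736, 0.677, 0.002, 0.002]
wrist_force: [0.0, 0.3, -1.0]
finger_gap: 0.287
t: 50.65
tool_pos: [0.5295, 0.0314, 0.0087]
ee_rot: [0.736, 0.676, 0.0, 0.0]
wrist_force: [0.4, -0.4, -0.1]
finger_gap: 0.283
```

```bash
python3 -m creep '[[[0,0,0],0],[[0,0,0],0],[[0,0,0.03],0],[[0,0,0.07],0],[[0,0,0.11],0],[[0.015,-0.05,0.11],-10],[[0.03,-0.1,0.11],-20],[[0.045,-0.15,0.11],-30],[[0.06,-0.2,0.11],-40],[[0.08,-0.26,0.11],-50],[[0.0975,-0.3185,0.11],-60],[[0.0975,-0.3185,0.11],-70]]' -0.2; python3 -m creep '[[[0,0,0],-2],[[0,0,-0.02],-2],[[0,0,-0.03],-2],[[0,0,-0.03],-2]]' 1; cat > casfit.py <<'E'
from h import *
import sys
p,d=shot('top','t'+sys.argv[1]); p2,d2=shot('scene','s'+sys.argv[1])
def rect(P,lab):
    r=cv2.minAreaRect(P[:,:2].astype(np.float32)); print(lab,len(P),np.round(r[0],4),np.round(r[1],4),'ang',round(r[2],1),'zmed',np.round(np.median(P[:,2]),4))
for cam,dd in(('top',d),('scene',d2)):
    W=cloud(cam,dd)
    for r in cut_out(cam,'cassette'):
        Q=W[r['mask']];Q=Q[~np.isnan(Q[:,0])]
        S=Q[(Q[:,2]>.003)&(Q[:,2]<.013)]; T=Q[(Q[:,2]>.028)&(Q[:,2]<.04)]
        if len(S)>20: rect(S,f"{cam} slab {r['confidence']:.2f}")
        if len(T)>10: rect(T,f"{cam} rib")
E
python3 casfit.py 19; python3 look.py 20
```

```text
t: 52.15
tool_pos: [0.6277, -0.2917, 0.1176]
ee_rot: [0.992, 0.127, 0.001, 0.001]
wrist_force: [-0.6, 1.1, -1.1]
finger_gap: 0.401
t: 52.65
tool_pos: [0.6258, -0.2856, 0.0874]
ee_rot: [0.993, 0.115, -0.001, -0.001]
wrist_force: [0.1, -0.7, 0.2]
finger_gap: 1.002
top slab 0.87 555 [ 0.618  -0.2502] [0.0594 0.1061] ang 13.5 zmed 0.007
top rib 25 [ 0.6252 -0.2807] [0.0116 0.0165] ang 10.8 zmed 0.0332
scene slab 0.88 1364 [ 0.6189 -0.2531] [0.0604 0.1121] ang 13.7 zmed 0.0082
scene rib 108 [ 0.6278 -0.2888] [0.012  0.0313] ang 14.6 zmed 0.0334
scene slab 0.60 995 [ 0.214  -0.3175] [0.0607 0.1146] ang 73.0 zmed 0.0084
scene rib 72 [ 0.1788 -0.3073] [0.0129 0.0317] ang 74.7 zmed 0.0336
top [0.654 0.024 0.032] 0.66 72 (array([0.652, 0.025]), array([0.024, 0.029]), 81.8)
top [0.583 0.02  0.026] 0.52 84 (array([0.587, 0.024]), array([0.023, 0.029]), 88.8)
top [ 0.639 -0.041  0.026] 0.47 80 (array([ 0.641, -0.04 ]), array([0.023, 0.028]), 88.7)
top [ 0.526 -0.03   0.03 ] 0.47 86 (array([ 0.522, -0.03 ]), array([0.025, 0.029]), 88.3)
top [0.529 0.032 0.031] 0.4 87 (array([0.526, 0.033]), array([0.023, 0.029]), 89.5)
scene [ 0.583 -0.037  0.025] 0.67 102 (array([ 0.586, -0.039]), array([0.026, 0.028]), 0.1)
scene [ 0.31  -0.229  0.011] 0.57 0 None
scene [0.59  0.025 0.03 ] 0.53 104 (array([0.587, 0.021]), array([0.028, 0.03 ]), 85.4)
scene [0.657 0.024 0.028] 0.52 124 (array([0.653, 0.02 ]), array([0.026, 0.03 ]), 87.0)
scene [ 0.643 -0.038  0.027] 0.45 141 (array([ 0.642, -0.044]), array([0.028, 0.033]), 87.0)
scene [ 0.616 -0.393 -0.001] 0.21 0 None
```

View pics/s19.png

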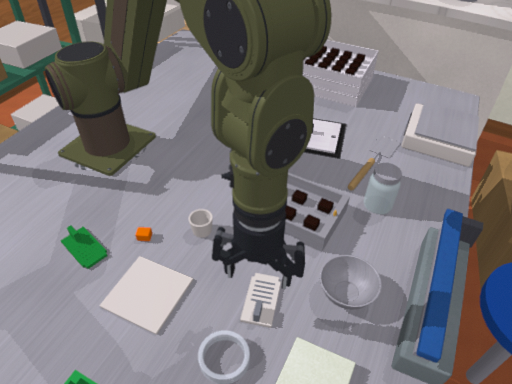

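All six toffees are in the box and the board is empty. Now I'll descend on the white cassette's rib.

```bash
python3 -m creep '[[[0.001,-0.0025,-0.03],0],[[0.001,-0.0025,-0.06],0],[[0.001,-0.0025,-0.085],0],[[0.001,-0.0025,-0.093],0],[[0.001,-0.0025,-0.093],0]]'; python3 -m creep '[[[0,0,0],0],[[0,0,0],0],[[0,0,0],0],[[0,0,0],0],[[0,0,0],0],[[0,0,0],0]]' -1
```

```text
t: 53.68
tool_pos: [0.6276, -0.2892, -0.0049]
ee_rot: [0.993, 0.115, -0.0, -0.0]
wrist_force: [-0.1, -1.2, 0.6]
finger_gap: 1.001
t: 54.42
tool_pos: [0.6281, -0.2894, -0.0042]
ee_rot: [0.993, 0.115, 0.0, 0.0]
wrist_force: [-0.7, 0.3, 3.7]
finger_gap: 0.126
```

```bash
python3 -m creep '[[[0,0,0.01],0],[[0,0,0.015],0],[[-0.01,0.03,0.015],-6],[[-0.02,0.06,0.015],-12],[[-0.03,0.08,0.015],-18],[[-0.036,0.085,0.015],-18],[[-0.036,0.085,0.008],-18],[[-0.036,0.085,0.003],-18],[[-0.036,0.085,0.003],-18]]'; python3 casfit.py 21; python3 - <<'E'
from h import *
p=cv2.imread('pics/s21.png'); cv2.imwrite('pics/c21.png',cv2.resize(p[180:310,220:370],(690,598),interpolation=cv2.INTER_CUBIC))
c=np.array([.587,-.005]);a=np.radians(-4.6);X=np.array([np.cos(a),np.sin(a)]);Y=np.array([-X[1],X[0]])
k=cams.get_calibration('scene');R=np.array(k['R']);t=np.array(k['t'])
o=-R.T@t
for px in([275,229],[300,240]):
    n=cv2.undistortPoints(np.array([[px]],float),np.array(k['mtx']),np.array(k['dist']))[0,0]
    r=R.T@np.array([*n,1]); n3=np.array([*Y,0]); s=(-.074-(o[:2]-c)@Y)/(r@n3); P=o+s*r; print(P,(P[:2]-c)@X)
E
```

```text
t: 55.55
tool_pos: [0.5915, -0.2049, -0.0027]
ee_rot: [0.999, -0.042, -0.0, -0.0]
wrist_force: [0.4, 0.6, -1.8]
finger_gap: 0.122
top slab 0.76 331 [ 0.5988 -0.1432] [0.0584 0.0579] ang 85.1 zmed 0.0089
scene slab 0.62 988 [ 0.2129 -0.3174] [0.0609 0.1125] ang 73.3 zmed 0.0084
scene rib 71 [ 0.179  -0.3071] [0.0126 0.0344] ang 73.2 zmed 0.0335
scene slab 0.58 325 [ 0.592  -0.1825] [0.0836 0.0599] ang 85.0 zmed 0.0104
scene rib 47 [ 0.5881 -0.2153] [0.0141 0.0164] ang 44.1 zmed 0.0353
[ 0.5699233  -0.07786518  0.00723959] -0.01117798036725934
[ 0.6333657  -0.08296963  0.00806017] 0.05246943240451045
```

View pics/c21.png

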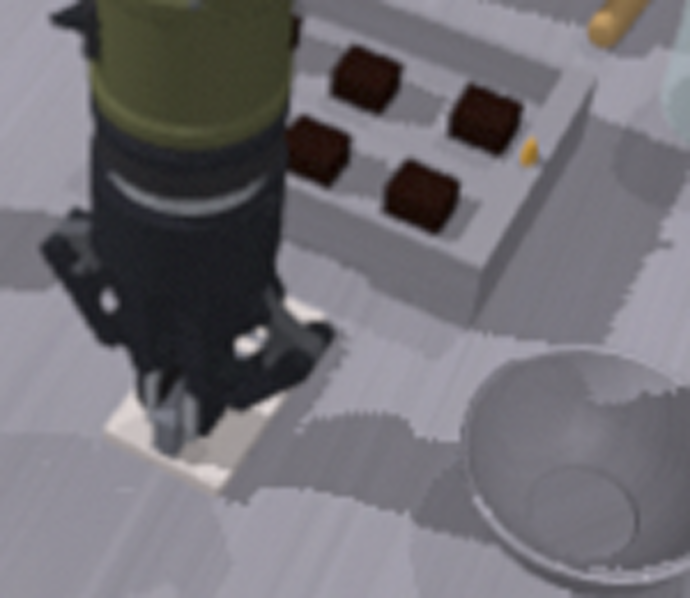

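The slot edges I picked give x = -11..52 mm, so its centre is 20.6. The cassette is aligned at x≈20 mm with yaw about -4.8°. I'll slide it in stages, watching the force.

```bash
python3 -m creep '[[[0,0,-0.001],0],[[0.0008,0.01,-0.001],0],[[0.0016,0.02,-0.001],0],[[0.0024,0.03,-0.001],0],[[0.0032,0.04,-0.001],0],[[0.004,0.05,-0.001],0],[[0.004,0.05,-0.001],0]]'
```

```text
t: 56.62
tool_pos: [0.5957, -0.1533, -0.0028]
ee_rot: [0.999, -0.042, -0.0, -0.0]
wrist_force: [1.1, -1.0, -1.1]
finger_gap: 0.123
```

```bash
python3 -m creep '[[[0.0008,0.01,0],0],[[0.0016,0.02,0],0],[[0.0024,0.03,0],0],[[0.0032,0.04,0],0],[[0.0036,0.045,0],0],[[0.0036,0.045,0],0]]';python3 -m creep '[[[0.0002,0.003,-0.001],0],[[0.0004,0.006,-0.001],0],[[0.0004,0.006,-0.001],0]]'
```

```text
t: 57.38
tool_pos: [0.5993, -0.1089, -0.0028]
ee_rot: [0.999, -0.042, -0.0, 0.0]
wrist_force: [0.7, 0.6, -0.3]
finger_gap: 0.121
t: 57.75
tool_pos: [0.5996, -0.1032, -0.0038]
ee_rot: [0.999, -0.042, -0.0, -0.0]
wrist_force: [0.8, -0.2, -1.5]
finger_gap: 0.125
```

```bash
python3 -m creep '[[[0.0001,0.001,0],0],[[0.0002,0.002,0],0],[[0.0002,0.002,0],0]]';python3 -m creep '[[[0.0001,0.001,0],0],[[0.0002,0.002,0],0],[[0.0002,0.002,0],0]]'
```

```text
t: 58.12
tool_pos: [0.5999, -0.1025, -0.0036]
ee_rot: [0.999, -0.042, 0.0, 0.001]
wrist_force: [-0.4, -5.3, 0.8]
finger_gap: 0.127
t: 58.5
tool_pos: [0.6002, -0.1024, -0.0033]
ee_rot: [0.999, -0.043, 0.0, 0.003]
wrist_force: [-0.8, -10.0, 2.2]
finger_gap: 0.119
```

The stop is reached (10 N, no further motion). I'll release and retreat.

```bash
python3 -m creep '[[[-0.0002,-0.003,0],0],[[-0.0002,-0.003,0],0]]';python3 -m creep '[[[0,0,0],0],[[0,0,0],0],[[0,0,0],0],[[0,0,0.03],0],[[0,0,0.08],0],[[0,0,0.13],0],[[0.0,-0.06,0.17],0],[[0,-0.12,0.2],0],[[0,-0.16,0.2],0],[[0,-0.16,0.2],0]]' 0.2; python3 casfit.py 22; python3 look.py 23; python3 - <<'E'
from h import *
p=cv2.imread('pics/s22.png'); t=cv2.imread('pics/t22.png')
cv2.imwrite('pics/c22.png',np.hstack([cv2.resize(p[150:270,220:370],(440,352),interpolation=cv2.INTER_CUBIC),cv2.resize(t[115:225,200:310],(352,352),interpolation=cv2.INTER_CUBIC)]))
E
```

```text
t: 58.75
tool_pos: [0.5999, -0.1025, -0.0038]
ee_rot: [0.999, -0.042, 0.0, 0.0]
wrist_force: [0.2, -2.6, 0.1]
finger_gap: 0.124
t: 60.0
tool_pos: [0.6002, -0.266, 0.1969]
ee_rot: [0.999, -0.045, 0.001, 0.001]
wrist_force: [-0.4, 0.8, -1.0]
finger_gap: 0.601
top slab 0.51 209 [ 0.6005 -0.0995] [0.0396 0.0622] ang 84.8 zmed 0.0073
top rib 48 [ 0.5996 -0.1017] [0.0289 0.0121] ang 86.6 zmed 0.0331
top slab 0.17 35 [5.806e-01 1.000e-04] [0.1368 0.1961] ang 85.5 zmed 0.0121
top rib 161 [ 0.5798 -0.0025] [0.137  0.1951] ang 85.5 zmed 0.0339
scene slab 0.91 988 [ 0.2092 -0.3162] [0.0607 0.1202] ang 72.6 zmed 0.0085
scene rib 74 [ 0.1789 -0.3071] [0.0129 0.0378] ang 74.5 zmed 0.0338
scene slab 0.84 336 [ 0.5981 -0.0996] [0.0461 0.0613] ang 87.2 zmed 0.0077
scene rib 79 [ 0.5985 -0.1037] [0.0328 0.0125] ang 84.6 zmed 0.0333
top [ 0.64  -0.04   0.027] 0.56 85 (array([ 0.642, -0.04 ]), array([0.023, 0.029]), 88.6)
top [0.656 0.024 0.033] 0.55 59 (array([0.653, 0.024]), array([0.024, 0.027]), 78.2)
top [0.529 0.031 0.027] 0.54 96 (array([0.526, 0.033]), array([0.023, 0.029]), 89.3)
top [ 0.584 -0.038  0.032] 0.52 70 (array([ 0.583, -0.036]), array([0.023, 0.027]), 88.9)
top [0.585 0.023 0.024] 0.5 75 (array([0.588, 0.024]), array([0.023, 0.03 ]), 88.2)
top [ 0.522 -0.031  0.031] 0.48 82 (array([ 0.523, -0.03 ]), array([0.025, 0.026]), 87.2)
scene [ 0.645 -0.038  0.027] 0.78 145 (array([ 0.642, -0.044]), array([0.026, 0.032]), 85.9)
scene [0.655 0.022 0.032] 0.63 105 (array([0.653, 0.021]), array([0.028, 0.03 ]), 83.1)
scene [ 0.311 -0.232  0.011] 0.61 0 None
scene [0.591 0.029 0.035] 0.51 34 (array([0.589, 0.02 ]), array([0.022, 0.023]), 1.0)
scene [0.53  0.03  0.027] 0.48 22 (array([0.534, 0.036]), array([0.01 , 0.017]), 70.3)
scene [ 0.581 -0.038  0.026] 0.39 65 (array([ 0.592, -0.039]), array([0.014, 0.027]), 3.8)
```

View pics/c22.png

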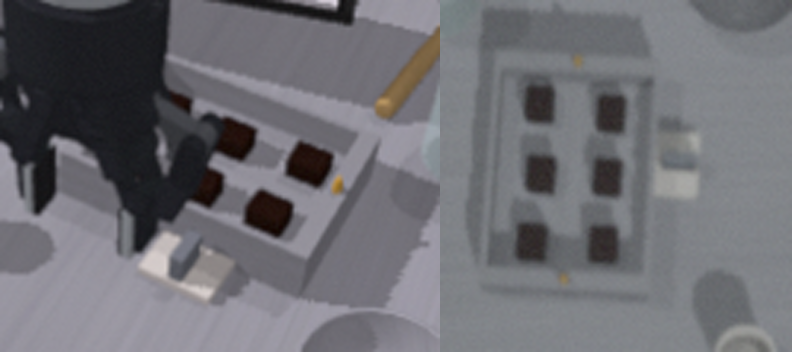

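Cassette rib measured at (0.599, -0.102..-0.104) against the expected (0.599, -0.102), so it is home. The toffees form an even 3×2 grid. Next I'll measure the cover's bar on the mat before grasping it.

```bash
python3 - <<'E'
from h import *
def rect(P,lab):
    r=cv2.minAreaRect(P[:,:2].astype(np.float32)); print(lab,len(P),np.round(r[0],4),np.round(r[1],4),'ang',round(r[2],1),'zmed',np.round(np.median(P[:,2]),4))
for cam in('top','scene'):
    p,d=shot(cam,cam+'24');W=cloud(cam,d);P=W.reshape(-1,3)
    m=(np.hypot(P[:,0]-.48,P[:,1]-.313)<.08)
    rect(P[m&(P[:,2]>.026)&(P[:,2]<.045)],cam+' bar')
    m=(np.hypot(P[:,0]-.48,P[:,1]-.313)<.15)
    rect(P[m&(P[:,2]>.005)&(P[:,2]<.014)],cam+' plate')
E
```

```text
top bar 170 [0.4811 0.3155] [0.0716 0.0181] ang 11.6 zmed 0.035
top plate 3347 [0.4736 0.2928] [0.2464 0.2536] ang 88.4 zmed 0.0076
scene bar 134 [0.4793 0.3107] [0.0701 0.0213] ang 13.2 zmed 0.0346
scene plate 1536 [0.5036 0.3267] [0.2059 0.1731] ang 11.2 zmed 0.0083
```

The camera displacement of the cover matches the TCP displacement to 1 mm, so dead reckoning holds. I'll fetch the cover.

```bash
python3 -m creep '[[[-0.01,0.055,0],10],[[-0.02,0.11,0],20],[[-0.035,0.165,0],30],[[-0.045,0.22,0],40],[[-0.057,0.275,0],50],[[-0.068,0.33,0],60],[[-0.08,0.385,0],70],[[-0.09,0.44,0],80],[[-0.1,0.495,0],90],[[-0.11,0.54,0],100],[[-0.12,0.5795,0],105],[[-0.12,0.5795,0],105]]' 1; python3 -m creep '[[[0,0,-0.05],0],[[0,0,-0.1],0],[[0,0,-0.13],0],[[0,0,-0.13],0],[[0,0,-0.13],0]]'
```

```text
t: 62.0
tool_pos: [0.4789, 0.3201, 0.1961]
ee_rot: [0.64, 0.768, 0.0, -0.0]
wrist_force: [-0.2, -0.2, -0.2]
finger_gap: 0.999
t: 62.62
tool_pos: [0.4809, 0.3173, 0.0676]
ee_rot: [0.642, 0.767, 0.001, 0.0]
wrist_force: [-0.9, 0.5, 0.3]
finger_gap: 1.001
```

```bash
python3 -m creep '[[[-0.0005,-0.004,-0.03],0],[[-0.0005,-0.004,-0.06],0],[[-0.0005,-0.004,-0.074],0],[[-0.0005,-0.004,-0.0765],0],[[-0.0005,-0.004,-0.0765],0]]'; python3 -m creep '[[[0,0,0],0],[[0,0,0],0],[[0,0,0],0],[[0,0,0],0],[[0,0,0],0],[[0,0,0],0]]' -1
```

```text
t: 63.25
tool_pos: [0.4803, 0.3139, -0.0091]
ee_rot: [0.642, 0.767, 0.001, 0.0]
wrist_force: [0.0, 0.1, 0.9]
finger_gap: 0.996
t: 64.0
tool_pos: [0.4795, 0.3135, -0.01]
ee_rot: [0.642, 0.767, 0.0, -0.0]
wrist_force: [-0.7, 0.2, 3.3]
finger_gap: 0.174
```

```bash
python3 -m creep '[[[0,0,0.03],0],[[0,0,0.07],0],[[0,0,0.11],0],[[0.01,-0.03,0.12],-2],[[0.03,-0.09,0.12],-6],[[0.05,-0.14,0.12],-9],[[0.065,-0.19,0.12],-12],[[0.08,-0.24,0.12],-15.3],[[0.097,-0.285,0.12],-15.3],[[0.107,-0.318,0.12],-15.3],[[0.1072,-0.3183,0.12],-15.3],[[0.1072,-0.3183,0.12],-15.3]]'; python3 -m creep '[[[0,0,-0.01],0],[[0,0,-0.02],0],[[0,0,-0.03],0],[[0,0,-0.03],0],[[0,0,-0.03],0]]'; python3 - <<'E'
from h import *
shot('scene','s25');o=ctrl.get_obs();print(np.degrees(2*np.arctan2(o['ee_rot'][1],o['ee_rot'][0])))
E
```

```text
t: 65.5
tool_pos: [0.5855, -0.0048, 0.1087]
ee_rot: [0.738, 0.675, -0.001, -0.001]
wrist_force: [0.4, -0.2, -3.1]
finger_gap: 0.175
t: 66.12
tool_pos: [0.5866, -0.005, 0.0797]
ee_rot: [0.738, 0.675, -0.0, 0.0]
wrist_force: [0.7, 0.3, -3.5]
finger_gap: 0.175
84.86557731597898
```

View pics/s25.png

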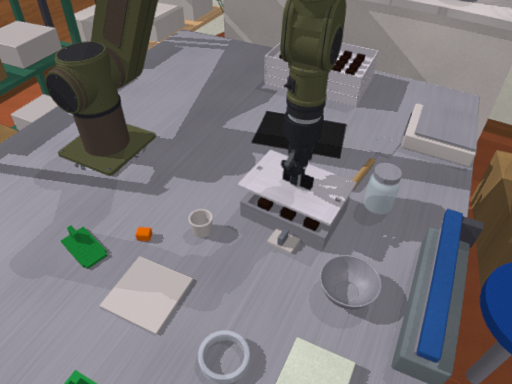

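```bash
python3 - <<'E'
from h import *
def rect(P,lab):
    r=cv2.minAreaRect(P[:,:2].astype(np.float32)); print(lab,len(P),np.round(r[0],4),np.round(r[1],4),'ang',round(r[2],1),'z',np.round(np.median(P[:,2]),4))
for cam in('top','scene'):
    p,d=shot(cam,cam+'26');W=cloud(cam,d);P=W.reshape(-1,3)
    m=(np.hypot(P[:,0]-.587,P[:,1]+.005)<.14)
    Q=P[m&(P[:,2]>.088)&(P[:,2]<.106)]; rect(Q,cam)
    A=np.c_[Q[:,:2],np.ones(len(Q))]; print(np.linalg.lstsq(A,Q[:,2],rcond=None)[0])
p=cv2.imread('pics/scene26.png');cv2.imwrite('pics/c26.png',cv2.resize(p[140:255,225:365],(700,575),interpolation=cv2.INTER_CUBIC))
E
```

```text
top 234 [ 0.6399 -0.0782] [0.1117 0.027 ] ang 8.1 z 0.0969
[-0.00577471  0.0401346   0.1039063 ]
scene 4077 [ 0.5866 -0.0053] [0.1537 0.2265] ang 84.9 z 0.0977
[-0.00029522  0.00480419  0.09794097]
```

View pics/c26.png

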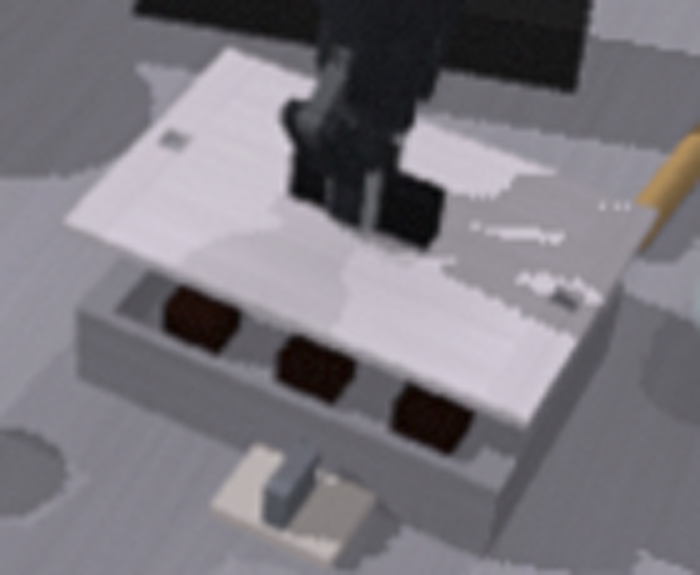

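The plate is flat and within 0.5 mm of its starting xy pose (scene camera). I'll lower it slowly.

```bash
python3 -m creep '[[[0,0,-0.01],0],[[0,0,-0.02],0],[[0,0,-0.027],0],[[0,0,-0.027],0]]'; python3 -m creep '[[[0,0,-0.004],0],[[0,0,-0.008],0],[[0,0,-0.011],0],[[0,0,-0.011],0]]'
```

```text
t: 66.78
tool_pos: [0.5856, -0.0051, 0.0516]
ee_rot: [0.738, 0.675, -0.001, -0.001]
wrist_force: [-0.0, 0.7, -3.0]
finger_gap: 0.174
t: 67.28
tool_pos: [0.5863, -0.0051, 0.0414]
ee_rot: [0.738, 0.675, -0.0, -0.0]
wrist_force: [0.1, 0.0, -4.3]
finger_gap: 0.175
```

```bash
python3 -m creep '[[[0,0,-0.003],0],[[0,0,-0.0045],0],[[0,0,-0.0045],0]]'; python3 -m creep '[[[0,0,-0.001],0],[[0,0,-0.002],0],[[0,0,-0.002],0]]'
```

```text
t: 67.65
tool_pos: [0.5864, -0.0051, 0.0371]
ee_rot: [0.738, 0.675, -0.0, -0.0]
wrist_force: [-0.1, -0.2, -3.8]
finger_gap: 0.175
t: 68.03
tool_pos: [0.5868, -0.0051, 0.0361]
ee_rot: [0.738, 0.675, 0.0, 0.0]
wrist_force: [-1.8, -0.0, 3.4]
finger_gap: 0.171
```

Contact at the expected height. I'll release and retreat straight up.

```bash
python3 -m creep '[[[0,0,0],0],[[0,0,0],0],[[0,0,0],0],[[0,0,0],0],[[0,0,0.03],0],[[0,0,0.07],0],[[0,0,0.12],0],[[0,0.05,0.16],0],[[-0.05,0.1,0.18],0],[[-0.1,0.15,0.18],0],[[-0.15,0.2,0.18],0],[[-0.15,0.2,0.18],0]]' 1; python3 casfit.py 27; python3 - <<'E'
from h import *
def rect(P,lab):
    r=cv2.minAreaRect(P[:,:2].astype(np.float32)); print(lab,len(P),np.round(r[0],4),np.round(r[1],4),'ang',round(r[2],1),'z',np.round(np.median(P[:,2]),4))
for cam in('top','scene'):
    p,d=shot(cam,cam+'28');W=cloud(cam,d);P=W.reshape(-1,3)
    m=(np.hypot(P[:,0]-.587,P[:,1]+.005)<.14)
    Q=P[m&(P[:,2]>.046)&(P[:,2]<.060)]; rect(Q,cam)
    A=np.c_[Q[:,:2],np.ones(len(Q))]; print(np.linalg.lstsq(A,Q[:,2],rcond=None)[0])
    for n in('jar','bowl','tape','scraper','cup'): print(n,[np.round(r['position'],3).tolist() for r in mark_of(cam,n)[:2]])
p=cv2.imread('pics/scene28.png');t=cv2.imread('pics/top28.png')
cv2.imwrite('pics/c28.png',np.hstack([cv2.resize(p[140:260,220:370],(440,352),interpolation=cv2.INTER_CUBIC),cv2.resize(t[115:225,200:310],(352,352),interpolation=cv2.INTER_CUBIC)]))
E
```

```text
t: 69.53
tool_pos: [0.4341, 0.1965, 0.2155]
ee_rot: [0.737, 0.676, -0.0, -0.0]
wrist_force: [-0.0, -0.0, -0.4]
finger_gap: 1.002
top slab 0.73 173 [ 0.6009 -0.0998] [0.0355 0.0584] ang 87.6 zmed 0.0071
top rib 49 [ 0.5998 -0.1017] [0.0289 0.0126] ang 86.5 zmed 0.0329
top slab 0.59 746 [ 0.2135 -0.3148] [0.0625 0.1107] ang 74.3 zmed 0.0073
top rib 48 [ 0.1784 -0.3053] [0.0118 0.0307] ang 74.9 zmed 0.033
scene slab 0.71 992 [ 0.2138 -0.3174] [0.0607 0.1131] ang 73.1 zmed 0.0084
scene rib 72 [ 0.1787 -0.307 ] [0.0134 0.0337] ang 72.8 zmed 0.0335
scene slab 0.67 850 [0.4798 0.308 ] [0.2599 0.1882] ang 10.5 zmed 0.0037
scene slab 0.57 339 [ 0.5976 -0.0995] [0.0464 0.0616] ang 86.3 zmed 0.0076
scene rib 81 [ 0.5987 -0.104 ] [0.0326 0.0131] ang 85.7 zmed 0.0332
top 3930 [ 0.5882 -0.0036] [0.1493 0.2239] ang 85.1 z 0.0534
[-1.58217742e-03  2.69027662e-06  5.42361299e-02]
jar [[0.763, 0.118, -0.003]]
bowl [[0.766, -0.164, -0.003]]
tape [[0.608, -0.388, -0.002]]
scraper [[0.713, 0.269, -0.002], [0.421, -0.15, 0.001]]
cup [[0.423, -0.151, -0.003], [0.708, 0.276, 0.0]]
scene 4226 [ 0.5868 -0.0061] [0.1519 0.2268] ang 85.3 z 0.0536
[0.00052194 0.00490534 0.05329098]
jar [[0.766, 0.115, -0.001]]
bowl [[0.77, -0.166, 0.003]]
tape [[0.619, -0.39, -0.001]]
scraper [[0.712, 0.271, 0.003]]
cup [[0.417, -0.152, 0.001], [0.586, -0.003, -0.001]]
```

View pics/c28.png

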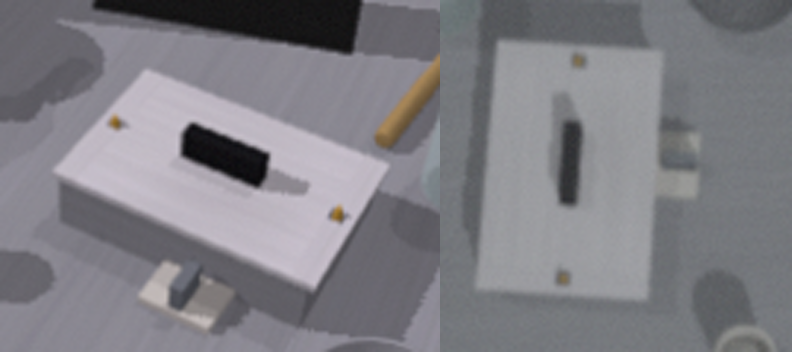

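View pics/scene28.png

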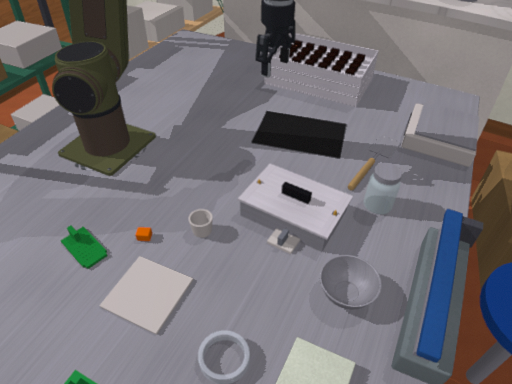

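The cover is seated with both pins showing through (scene (260,182) and (335,212)). It is flat at 0.0535, the cassette is home, and the bystanders are unmoved. I'm handing in.

```bash
python3 -c "
from workcell import order
print(order.job_done())"
```

```text
the job is handed in; nothing more can be done
None
```

The job is done and handed in at about 70 s of the allowed 210 s; no verdict came back.

I moved the cover to the mat and placed all six toffees in the box in an even 3×2 grid, with centres about 59 mm or more apart. I then pushed the cassette to its stop and seated the cover back on its pins.

**Last checks:**
- **Cover:** it lies flat with its top at 0.0535 m (expected 0.054), within about 1 mm of its starting position, and both pins show through the holes.
- **Cassette:** the rib is within 2 mm of the fully home position. I felt the stop at 10 N.
- **Toffees:** all six were counted in the box, and only the three on the slot side could be seen again just before the cover closed.
- **Bystanders:** all five still sit where they started, to within the cameras' few millimetres of error.

**What went wrong or disagreed:**
- **Finger height:** the measured finger tips sit about 21 mm higher than the reported TCP. My first two tries at the top toffee therefore failed: the first closed on nothing, and the second pressed on it with up to 36 N and shifted it about 3 mm. I corrected the height for every later grasp.
- **Box and cover position:** the top and scene cameras differ by about 2–3 mm in y.
- **Disturbances:** I saw no knocked toffee or cassette and no slackened grip.

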